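Shortbread up for its photograph

ROBOT

A 7-joint arm with a two-finger parallel gripper is mounted at the origin on the work surface. World frame = base frame: x ahead of the robot, y to its left, z up, the work surface at z = 0. Lengths are in m, angles in rad, forces in N, time in s.
With the tool pointing down it reaches from about 0.425 to 0.875 m from the base axis. Payload 4.7 kg.
Tool frame: the origin (TCP) lies midway between the tips of the shut fingers; the grasp point (between the pads) lies 19 mm behind it; z points along the fingers, y is the direction in which the jaws open and shut (so a half turn about z gives the same grasp; the last joint's range is limited). The gripper opens to 87 mm and grips with 3 to 60 N. Pads are 19 mm wide; open, the fingers measure 117 mm over their backs; the gripper's body (75 mm by 190 mm) begins 51 mm behind the grasp point.
Start: joints at [-1.305, 0.321, -0.07, 1.45, 0.023, 1.371, -0.057], TCP at [0.162, 0.63, 0.223] pointing down, gripper open.
Joint ranges: [-2.86, 2.86], [-0.3, 2.09], [-1.38, 1.24], [0.06, 2.45], [-1.56, 4.7], [0.09, 2.05], [-2.69, 2.69]. Speed limits (rad/s): [2.57, 2.57, 3.14, 3.14, 3.14, 3.14, 3.14].

INTERFACE

Orientations are given as a rotation vector (axis times angle).
In Python, from bench import ctrl, optics gives the robot as it stands. The module is installed in compiled form; this text tells all that it offers.
- The arm moves only by the tool step_arm, never from a script. Its argument "deltas" is a list of rows, each a list of 7 numbers: the turn, a rotation vector about the tool's x, y, z in degrees, then the shift along the tool's x, y, z in mm, then the finger opening in mm, from 0 to 87. A call has exactly 8 rows; each row is the pose to reach, as a shift and turn from the pose commanded when the call began, along the tool's axes at that moment; what a row does not reach only later rows make up. A row lasts 1/8 s, in which the tool goes at most 62.5 mm and 10.7 degrees, less where a joint would pass 70% of its speed; a pose out of reach is approached as far as the arm can. A call with a gripper value outside its range is refused whole. The fingers move at their own pace and stop on an object; "newtons" is the grip in N (left out, the last holds). Time passes only in rows, so rows that repeat a pose let the fingers close, or fill a call up. It gives the time, the measured TCP pose, the force and the opening at its end, in the units of the state.
- ctrl.get_state(): the state, without advancing time (a new reading comes with each control period).
- optics.get_image(name): name is "scene" or "side" or "wrist"; returns the picture (480x640x3 uint8, red, green, blue); there is no depth.
- optics.get_calibration(name): a dict with "K" (3x3 intrinsics, pixels), "k1" (the pictures are not rectified: a ray, as slopes to the right and down, at radius r is drawn at 1 + k1 r^2 times it, then the intrinsics apply), "R" (3x3) and "t" (3): a world point X has camera coordinates R X + t. Camera axes: x right, y down, z forward; pixel columns grow to the right and rows downward; lengths in m; the calibration is good to about 2 mm. A picture is of the moment at which its call begins: read the wrist's pose just before it. get_calibration takes no time and is no camera call; for the wrist camera it gives the pose at the moment of the call.
- ctrl.close_job(): hands the job in, once; it reports no verdict.
The state is a dict: "time": time; "joint_positions": joint angles; "qd": joint speeds; "joint_torque": joint torques, N m; "position": TCP position; "tool_rot": TCP orientation; "ft_force": force on the tool from outside, world axes, zero at the start; "torque": the same for the moment, N m; "grip_width": opening from 0.0 (shut) to 1.0 (fully open).
Only numpy, scipy, OpenCV 4.12 (cv2) and the standard library are available. Lean on these libraries where they do the work, as an engineer would, in place of code of your own. Each camera call takes 0.05 s, during which the arm holds its last target.

TASK

Slide the door of the green tin fully open by its black grip, take the orange-padded tongs out of their white stand and, with the tongs only (no robot fingers on the food), lift the shortbread finger out of the tin. Finish while still holding it in the squeezed tongs, still, centred above the white turntable for a photograph, clear of its top by a few centimetres or more; nothing is put down at the end. Leave the mug, the hourglass and the two dice where they are.

Things in the scene. Friction and masses are not known exactly. Their poses are not given: they have to be found in the camera images.
- tin: Green tin with brass rails, fixed to the shelf, 114 mm (x) by 216 mm (y) by 56 mm high. Origin at the centre of its underside; z up. Its -y half is an open-topped compartment, inside 106 mm (x) by 102 mm (y), floor 4 mm above the origin, walls to 50 mm high (brass rails along the x sides to 56 mm), closed at first by the sliding door; its +y half has a fixed top.
- tin_door (a joint): Brass sliding door on top of the tin, 106 mm long and 3 mm thick, top face 54.5 mm above the shelf. Value in m: 0 = shut over the compartment, 0.100 = fully open over the other half, at the end stop. It slides along the tin's +y axis against about 1.5 N of friction and stays where it is left. It may start a little open.
- door_grip (a point): Centre of the black grip bar standing on the door and moving with it: 50 mm along the tin's x, 12 mm along the tin's y (the sliding direction), 26 mm high, this point 13 mm above the door's top face and 13 mm below the bar's top. Axes as the tin's.
- tin_opening (a point): Centre of the tin's compartment at rim height, 50 mm above the shelf. Axes as the tin's.
- shortbread_center (a point): Centre of the loose pale-yellow shortbread finger, 60 mm (its x) by 22 mm (its y) by 20 mm (its z), about 35 g, lying flat on the floor of the tin's compartment with its long side roughly along the tin's y; hidden until the door is opened.
- tongs_stand: White ceramic holder, fixed: a foot 80 mm (x) by 110 mm (y), 5 mm thick, with an upright open-topped pocket 36 mm (x) by 76 mm (y) outside, walls 5 mm, 55 mm high. Origin at the centre of its underside. The tongs stand upright in the pocket on their tips, 5 mm above the shelf, and lift straight out.
- tongs_grip (a point): Middle of the upright loose steel tongs (80 g), between the centres of their two orange grip pads, 90 mm above the tip ends, 49 mm below the top. z points from tips to top, y is the line along which the jaws close; 20 mm wide in x. Grip here from above, fingers closing along y. Each pad 34 mm high, 20 mm wide; across both pads (y) 52 mm outside when open.
- tongs_left (a joint): Angle (rad) by which each jaw is squeezed shut against its spring: 0 = open at rest (52 mm across the grip pads), limit 0.13 (41 mm). Fingers feel 4 N at first touch, rising to 9 N. 49 mm across the pads holds the tongs firmly, still open (36 mm at the tips); at about 44 mm the tips meet a 22 mm thing. Both jaws move alike and spring open when let go
- tongs_tips (a point): Point midway between the orange inner tip pads of the tongs, 10 mm above the tips' ends, 80 mm below tongs_grip; axes as that point. Tip pads are 18 mm wide (x), 22 mm high; gap between them 47 mm at rest, outside width about 62 mm. The tips go about 2 mm lower as they close.
- turntable: Small round white plastic turntable, fixed foot, disc of 140 mm diameter that turns freely, top face 29 mm above the origin. Origin at the centre of its underside.
- mug: Empty black mug, 80 mm across, 92 mm high, with a handle; bystander. Origin at the centre of its underside.
- hourglass: Orange hourglass frame, 70 mm across, 110 mm high; bystander. Origin at the centre of its underside.
- die_a: Steel die, 18 mm; bystander. Origin at the centre of its underside.
- die_b: Second steel die, 18 mm; bystander. Origin at the centre of its underside.
There are look-alikes about, which are no part of the job. Of the things like the turntable, leave any that is brown; of the rest the larger one is meant. Of the things that look like the part that bears tongs_grip, the smaller one is meant.

How it is judged:
On the way, in this order (a step that is already met when the one before it is completed fails the run):
1. the tin's door is slid fully open (value of joint tin_door above 0.09 m), for 0.2 s.
2. the shortbread is lifted clear of the tin in the tongs held by the robot (height (world z) of shortbread_center above 0.075 m and contact force between tongs and shortbread above 0.5 N and contact force between the fingers and tongs above 1 N), for 0.2 s.
At the end, for the whole second after the job is handed in: Door open at least 88 of 100 mm; shortbread held still in the tongs, tongs in the robot's fingers; its centre at least 65 mm above the shelf and within 35 mm (from above) of the turntable's centre, neither it nor the tongs touching the turntable; mug, hourglass, dice within 30 mm of their starts (value of joint tin_door above 0.088 m and height (world z) of shortbread_center above 0.065 m and horizontal distance between shortbread_center and turntable below 0.035 m and contact force between tongs and shortbread above 0.5 N and contact force between the fingers and tongs above 1 N and contact force between turntable and shortbread below 0.05 N and contact force between turntable and tongs below 0.05 N and linear speed of shortbread below 0.03 m/s and distance of each of mug, hourglass, die_a, die_b from where it was at the start of the episode below 0.03 m); the arm keeps its last pose, push and grip.
It fails at once if the robot's fingers touch the shortbread (contact force between the fingers and shortbread above 0.3 N).
It fails at once if the black mug is displaced by more than 30 mm (distance of mug from where it was at the start of the episode above 0.03 m).
It fails at once if the hourglass is displaced by more than 30 mm (distance of hourglass from where it was at the start of the episode above 0.03 m).
It fails at once if the first die is displaced by more than 30 mm (distance of die_a from where it was at the start of the episode above 0.03 m).
It fails at once if the second die is displaced by more than 30 mm (distance of die_b from where it was at the start of the episode above 0.03 m).
It also fails if it takes over 72 s, if anything falls off the work surface, if the arm or the gripper's body presses on something with over 40 N, if the wrist force passes 120 N, or if a joint passes its speed limit or range.

## Working session

There is one attempt and no reset: what is moved stays moved. The work goes in short steps, Python scripts to look and compute and a tool call to move; the robot and the scene stay as the last step left them, time stands still between calls to the robot, and variables do not carry over. Pictures are saved under pics/ and viewed, and the job is handed in when it is done.

Besides the shell and the picture viewer there is one more tool, called after ">>>" in YAML: its name, and indented under it one key for each argument. step_arm: Moves the arm, as the interface text tells. Its arguments: {"type":"object","properties":{"deltas":{"type":"array"},"newtons":{"type":"number"}},"required":["deltas"]}

```bash
mkdir -p pics; ls; python3 - <<'E'
from bench import ctrl, optics
import cv2
print(ctrl.get_state())
for n in ["scene","side","wrist"]:
    c=optics.get_calibration(n); print(n,c)
    im=optics.get_image(n); cv2.imwrite(f"pics/{n}0.png",im[:,:,::-1])
E
```

```text
pics
{'time': 0.0, 'joint_positions': array([-1.3048965 ,  0.32185225, -0.07004961,  1.45166174,  0.02262008,
        1.3708105 , -0.05689473]), 'qd': array([-0.00012581, -0.00089228,  0.0002929 ,  0.00154498, -0.00200849,
       -0.0010148 , -0.00116325]), 'joint_torque': array([-7.99291070e-05, -4.91314030e+01, -4.03922265e-01, -3.12512076e+01,
       -6.39229151e-02,  4.41275525e-02,  1.57086552e-04]), 'position': array([0.16188488, 0.62894681, 0.22144892]), 'tool_rot': array([-3.94457734e-01, -3.11661197e+00,  3.05060667e-03]), 'ft_force': array([-0.20974839, -0.44478424,  0.87383831]), 'torque': array([ 0.00532973, -0.0425951 , -0.01294515]), 'grip_width': 0.9990198416032007}
scene {'K': array([[590.82046689,   0.        , 315.29706494],
       [  0.        , 590.82046689, 242.20116711],
       [  0.        ,   0.        ,   1.        ]]), 'k1': 0.03266530577190886, 'R': array([[-0.20365159,  0.97903128,  0.0048767 ],
       [ 0.85220663,  0.17971797, -0.49137084],
       [-0.48194386, -0.0959125 , -0.8709368 ]]), 't': array([ 0.07021829, -0.43367283,  1.44069063])}
side {'K': array([[485.09855433,   0.        , 325.333261  ],
       [  0.        , 485.09855433, 242.87904521],
       [  0.        ,   0.        ,   1.        ]]), 'k1': -0.09252263445857786, 'R': array([[ 0.93676251, -0.34987576,  0.00793389],
       [-0.18480613, -0.51380015, -0.83776853],
       [ 0.29719133,  0.78332392, -0.5459679 ]]), 't': array([-0.50633716,  0.21433149,  0.68680964])}
wrist {'K': array([[331.61684642,   0.        , 320.46350451],
       [  0.        , 331.61684642, 238.12092573],
       [  0.        ,   0.        ,   1.        ]]), 'k1': -0.021897485472627848, 'R': array([[ 0.24804784,  0.96874646, -0.00160323],
       [ 0.93915917, -0.24006545,  0.24565958],
       [ 0.23759697, -0.06244101, -0.96935484]]), 't': array([-0.64949502, -0.03050435,  0.38993447])}
```

View pics/scene0.png

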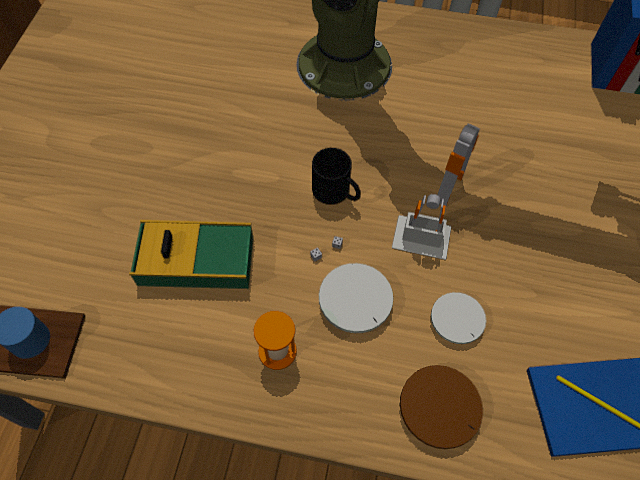

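View pics/side0.png

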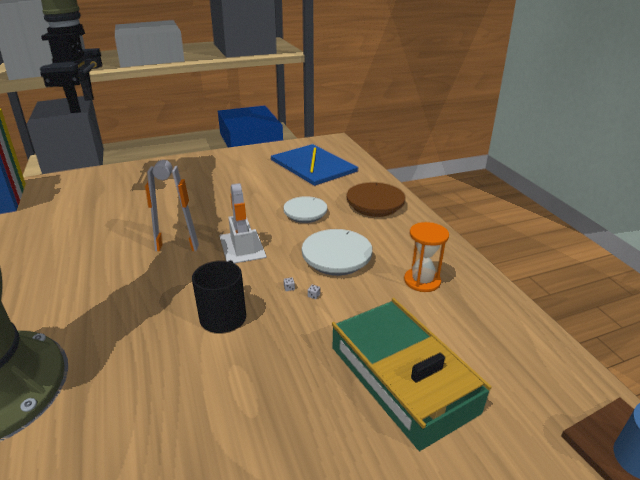

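View pics/wrist0.png

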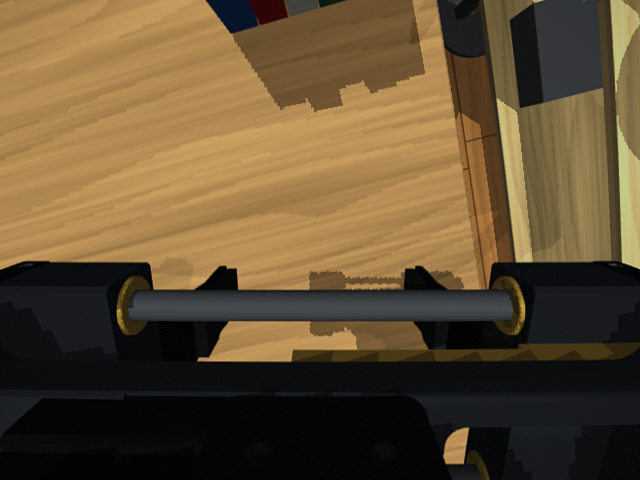

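The tin, the mug and the hourglass are clear, as is the plain white turntable, large at scene (356,298) and small at (458,318), with the brown one at (441,407). Two tongs-like things are near scene (440,190), so I'll enlarge that area.

```bash
python3 - <<'E'
import cv2,numpy as np
a=cv2.imread("pics/scene0.png")[110:270,370:530]; b=cv2.imread("pics/side0.png")[140:300,130:290]
a=cv2.resize(a,(400,400),interpolation=cv2.INTER_CUBIC);b=cv2.resize(b,(400,400),interpolation=cv2.INTER_CUBIC)
cv2.imwrite("pics/crop1.png",np.hstack([a,b]))
E
```

```text
(no output)
```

View pics/crop1.png

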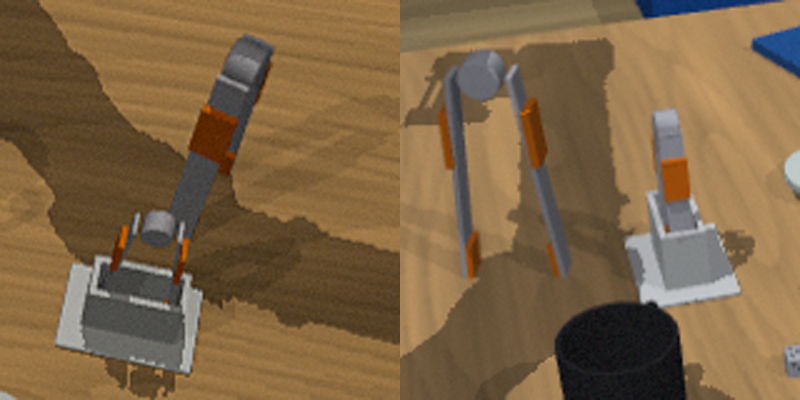

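There are two tongs: the tall free-standing one, with its hinge at scene (463,135), and the short one in the white stand, with its hinge at (433,201). The smaller one is meant and it stands in the white holder, so I'll use the one at (433,201). Of the turntables, the larger white one at (356,298) is meant, and the tin is at (193,255). Next I'll measure.

```bash
cat > h.py <<'E'
import numpy as np, cv2
from bench import ctrl, optics
from scipy.spatial.transform import Rotation as Ro
def ray(c,uv):
    p=cv2.undistortPoints(np.array([[uv]],float),c['K'],np.array([c['k1'],0,0,0.]))[0,0]
    d=c['R'].T@np.array([p[0],p[1],1]); o=-c['R'].T@c['t']; return o,d/np.linalg.norm(d)
def onz(c,uv,z):
    o,d=ray(c,uv); return o+d*(z-o[2])/d[2]
def tri(cs,uvs):
    A=np.zeros((3,3));b=np.zeros(3);L=[]
    for c,u in zip(cs,uvs):
        o,d=ray(c,u);P=np.eye(3)-np.outer(d,d);A+=P;b+=P@o;L.append((o,d))
    X=np.linalg.solve(A,b); return X,[np.linalg.norm(np.cross(X-o,d)) for o,d in L]
def proj(c,X):
    p,_=cv2.projectPoints(np.array([X],float),cv2.Rodrigues(c['R'])[0],c['t'],c['K'],np.array([c['k1'],0,0,0.])); return p[0,0]
def blobs(m,minA=15):
    n,l,s,ce=cv2.connectedComponentsWithStats(m.astype(np.uint8)); 
    return [(s[i],ce[i],l==i) for i in range(1,n) if s[i][4]>=minA]
E
python3 - <<'E'
from h import *
C={n:optics.get_calibration(n) for n in("scene","side")}
I={n:cv2.imread(f"pics/{n}0.png") for n in C}
H={n:cv2.cvtColor(I[n],cv2.COLOR_BGR2HSV) for n in C}
np.set_printoptions(precision=4,suppress=True)
for n in C:
    h,s,v=[H[n][:,:,k].astype(int) for k in range(3)]
    green=(h>60)&(h<90)&(s>100)&(v>30)
    yel=(h>20)&(h<32)&(s>190)&(v>100)
    org=(h<16)&(h>4)&(s>200)&(v>90)
    white=(s<40)&(v>150)
    for nm,m in dict(green=green,yel=yel,org=org,white=white).items():
        for st,ce,l in blobs(m,20):
            print(n,nm,st,ce.round(1))
E
python3 - <<'E'
import cv2,numpy as np
a=cv2.imread("pics/scene0.png")[205:300,120:265]; b=cv2.imread("pics/side0.png")[295:445,320:495]
cv2.imwrite("pics/crop2a.png",cv2.resize(a,None,fx=5,fy=5,interpolation=cv2.INTER_CUBIC))
cv2.imwrite("pics/crop2b.png",cv2.resize(b,None,fx=4,fy=4,interpolation=cv2.INTER_CUBIC))
E
```

```text
scene green [635  87   5   7  22] [637.5  90.6]
scene green [132 224  12  47  95] [137.  246.8]
scene green [ 193  225   58   51 2514] [222.6 249.4]
scene green [132 276 117  12 909] [190.5 281.5]
scene yel [ 129  220   83   56 1879] [168.6 247.6]
scene yel [557 376  83  52 378] [597.8 400.9]
scene org [445 152  20  23 179] [455.6 163.3]
scene org [417 201   5   9  26] [418.7 205. ]
scene org [255 337  12  14  23] [260.2 344.5]
scene org [259 340  38  29 345] [281.6 358.5]
scene white [392 213  22  37 325] [400.6 231. ]
scene white [419 215  20   5  29] [429.3 217.1]
scene white [442 220   9  39 177] [445.5 238.2]
scene white [422 229  16   5  28] [429.2 230.9]
scene white [ 319  264   74   67 3871] [355.7 296.7]
scene white [ 432  293   54   50 2083] [458.2 317. ]
side green [  0 120  16  48 100] [  7.3 145.9]
side green [ 16 174   7  18  32] [ 19.2 182.2]
side green [ 337  302   92   61 2936] [381.8 331.3]
side green [ 333  329  155  121 2592] [427.1 409. ]
side yel [311 148   5  24  56] [312.9 159.5]
side org [179 179  10  28 168] [183.2 193. ]
side org [145 183   6  24  62] [147.9 195.2]
side org [235 203  11  17 155] [240.  211.3]
side org [ 404  222   45   70 1264] [426.8 252.2]
side org [156 233   6  18  56] [158.4 241.6]
side org [189 238   4  13  20] [190.6 244. ]
side org [412 246   5  19  37] [414.2 254.9]
side white [232 184  10   7  62] [236.3 186.9]
side white [284 197  43  22 747] [304.9 207. ]
side white [229 216  27  20 100] [239.2 228.4]
side white [ 302  229   70   40 2199] [336.6 248.6]
side white [220 233  46  30 412] [239.4 251.5]
side white [423 258   8  12  79] [426.5 262.9]
side white [284 278  10   6  42] [288.6 280.7]
side white [308 285  12   8  39] [313.1 288.5]
side white [ 21 399  14  12  79] [ 27.4 404.6]
```

View pics/crop2a.png

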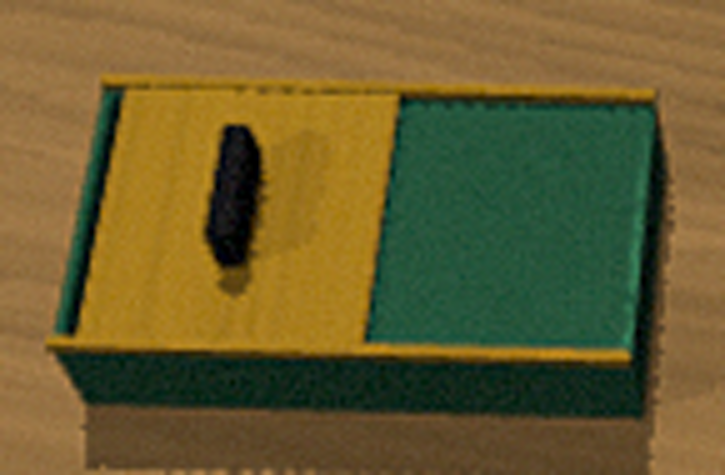

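View pics/crop2b.png

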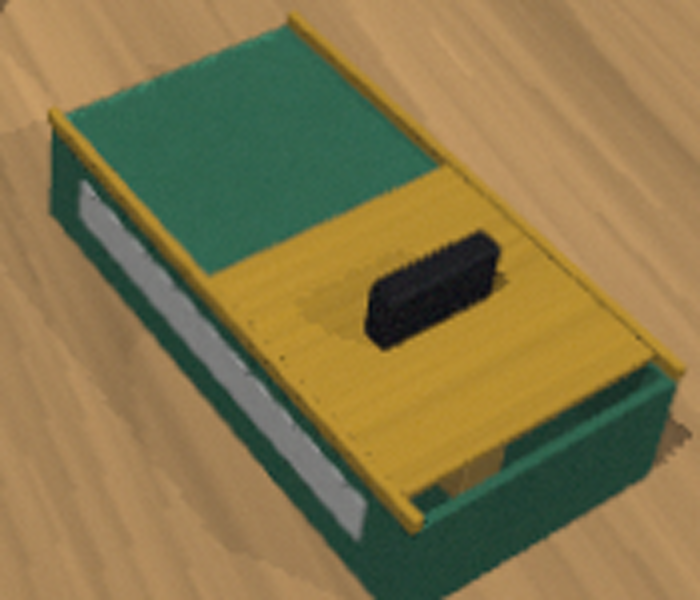

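```bash
python3 - <<'E'
from h import *
np.set_printoptions(precision=4,suppress=True)
C={n:optics.get_calibration(n) for n in("scene","side")}
sc=[(140.2,220.6),(251.2,223.4),(246,276.4),(129.4,273.8)]
sd=[(425,426.3),(332.5,323),(393.3,298.8),(490.8,388)]
P=[onz(C['scene'],u,.056) for u in sc];Q=[onz(C['side'],u,.056) for u in sd]
for i in range(4): print(P[i],Q[i],*tri([C['scene'],C['side']],[sc[i],sd[i]]))
for S in(P,Q):
    S=np.array(S); y=((S[1]-S[0])+(S[2]-S[3]))/2; x=((S[3]-S[0])+(S[2]-S[1]))/2
    print("ctr",S.mean(0),"len",np.linalg.norm(y),np.linalg.norm(x),"yaw",np.degrees(np.arctan2(-y[0],y[1])),np.degrees(np.arctan2(x[1],x[0])))
# grip bar dark blob
for n,roi in(("scene",(222,265,155,180)),("side",(345,390,405,450))):
    I=cv2.imread(f"pics/{n}0.png"); m=np.zeros(I.shape[:2],bool); r=roi
    m[r[0]:r[1],r[2]:r[3]]=I[r[0]:r[1],r[2]:r[3]].max(2)<60
    for st,ce,l in blobs(m,30): print(n,st,ce, onz(C[n],ce,.0675))
# turntable: ellipse
for n,(u,v) in(("scene",(356,297)),("side",(337,249))):
    I=cv2.cvtColor(cv2.imread(f"pics/{n}0.png"),cv2.COLOR_BGR2HSV); m=(I[:,:,1]<40)&(I[:,:,2]>140)
    for st,ce,l in blobs(m,500):
        if abs(ce[0]-u)<10:
            print("tt",n,ce,[onz(C[n],ce,z) for z in(.029,.02)])
            c=max(cv2.findContours(l.astype(np.uint8),0,1)[0],key=len)[:,0]
            W=np.array([onz(C[n],p,.029) for p in c]); print(W.min(0),W.max(0), (W.max(0)+W.min(0))/2,cv2.minEnclosingCircle(W[:,:2].astype(np.float32)))
# die, mug, hourglass
print("die",onz(C['scene'],(316,254),.01),onz(C['scene'],(337,242),.01))
print("hour top",onz(C['scene'],(275,328),.11)); print("mug top",onz(C['scene'],(331,162),.092))
# tongs
s,d=C['scene'],C['side']
print("hinge",*tri([s,d],[(433,201),(237,190)]), onz(s,(433,201),.135))
print("big hinge",*tri([s,d],[(466,135),(163,170)]))
print("big padsR", onz(d,(183,193),.12), "padL",onz(d,(148,195),.12))
E
python3 - <<'E'
import cv2,numpy as np
a=cv2.imread("pics/scene0.png")[180:270,380:470]; b=cv2.imread("pics/side0.png")[175:275,205:305]
a=cv2.resize(a,(600,600),interpolation=cv2.INTER_CUBIC)
cv2.imwrite("pics/crop3a.png",a)
cv2.imwrite("pics/crop3b.png",cv2.resize(b,(600,600),interpolation=cv2.INTER_CUBIC))
E
```

```text
[ 0.556  -0.3044  0.056 ] [ 0.5545 -0.308   0.056 ] [ 0.5552 -0.306   0.0535] [np.float64(0.0006839163678384009), np.float64(0.0006839163678384495)]
[ 0.5176 -0.0919  0.056 ] [ 0.5157 -0.0962  0.056 ] [ 0.5165 -0.0929  0.0532] [np.float64(0.0005849089080782949), np.float64(0.0005849089080783657)]
[ 0.6307 -0.0719  0.056 ] [ 0.6289 -0.0766  0.056 ] [ 0.6301 -0.073   0.0533] [np.float64(0.000850574707999071), np.float64(0.0008505747079992037)]
[ 0.6696 -0.2839  0.056 ] [ 0.6663 -0.2875  0.056 ] [ 0.6684 -0.2854  0.0529] [np.float64(0.00016975442807817118), np.float64(0.00016975442807815332)]
ctr [ 0.5935 -0.188   0.056 ] len 0.2157734594521138 0.11512988530877871 yaw 10.336478029470259 10.112626121070866
ctr [ 0.5914 -0.1921  0.056 ] len 0.2147196270147912 0.11431377118845254 yaw 10.220925615923118 10.099103082943063
scene [161 230  12  29 231] [166.5022 244.1645] [ 0.6013 -0.2331  0.0675]
side [411 353  34  29 533] [427.2608 367.0919] [ 0.5991 -0.2333  0.0675]
tt scene [355.6066 296.7054] [array([0.617 , 0.1335, 0.029 ]), array([0.6129, 0.1334, 0.02  ])]
[0.5467 0.0643 0.029 ] [0.6837 0.2019 0.029 ] [0.6152 0.1331 0.029 ] ((0.6150356531143188, 0.1330866515636444), 0.06917908042669296)
tt side [336.5106 249.1756] [array([0.6108, 0.1261, 0.029 ]), array([0.6159, 0.1386, 0.02  ])]
[0.5445 0.057  0.029 ] [0.6826 0.202  0.029 ] [0.6136 0.1295 0.029 ] ((0.6112711429595947, 0.12799641489982605), 0.07532340288162231)
die [0.5335 0.0406 0.01  ] [0.4981 0.0763 0.01  ]
hour top [0.7379 0.0124 0.11  ]
mug top [0.3664 0.0361 0.092 ]
hinge [0.4461 0.241  0.1323] [np.float64(0.0006265731646890229), np.float64(0.000626573164688887)] [0.4473 0.241  0.135 ]
big hinge [0.317  0.2808 0.1777] [np.float64(0.000283135360905571), np.float64(0.0002831353609054186)]
big padsR [0.3469 0.2887 0.12  ] padL [0.2801 0.3044 0.12  ]
```

View pics/crop3a.png

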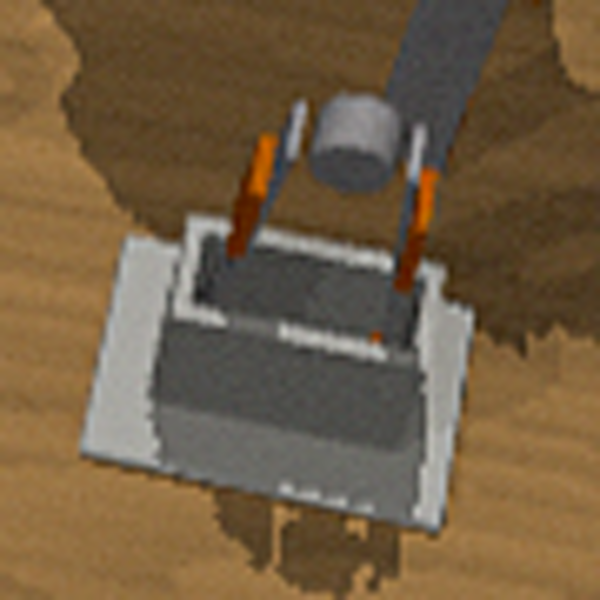

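View pics/crop3b.png

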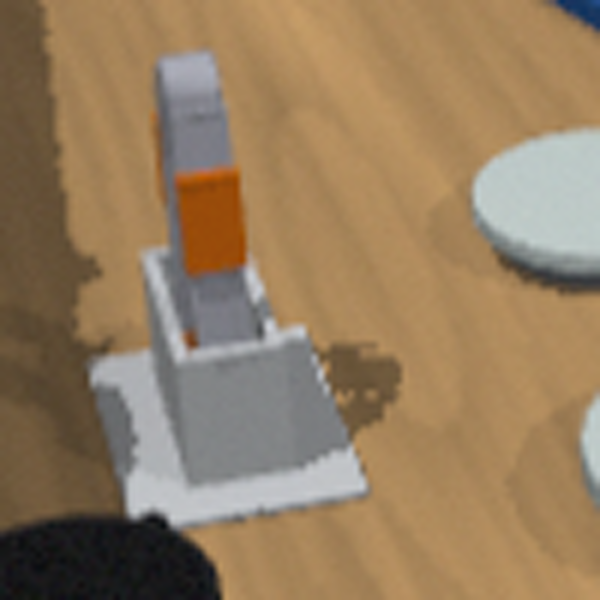

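```bash
cat >> h.py <<'E'
def deltas(pos,yaw,st=None):
    """target TCP world pos (m), tool-x heading yaw (deg), tool down -> rotvec deg, shift mm in tool axes"""
    st=st or ctrl.get_state(); R0=Ro.from_rotvec(st['tool_rot']); 
    y=np.radians(yaw); X=np.array([np.cos(y),np.sin(y),0]);Z=np.array([0,0,-1.]);Y=np.cross(Z,X)
    R1=Ro.from_matrix(np.c_[X,Y,Z])
    return np.degrees((R0.inv()*R1).as_rotvec()), 1000*R0.inv().apply(np.array(pos)-st['position'])
E
python3 - <<'E'
from h import *
np.set_printoptions(precision=4,suppress=True)
C={n:optics.get_calibration(n) for n in("scene","side")}
s,d=C['scene'],C['side']
f=lambda p:(380+p[0]*.15,180+p[1]*.15); g=lambda p:(205+p[0]/6,175+p[1]/6)
F=np.array([onz(s,f(p),.005) for p in[(128,237),(473,310),(440,527),(82,455)]])
G=np.array([onz(s,f(p),.055) for p in[(190,215),(443,268),(418,352),(165,318)]])
S=np.array([onz(d,g(p),.005) for p in[(367,490),(137,528),(92,360)]])
print(F,F.mean(0));print(G,G.mean(0));print(S,(S[0]+S[2])/2)
for Q in(F,G): 
  y=(Q[1]-Q[0]+Q[2]-Q[3])/2; x=(Q[3]-Q[0]+Q[2]-Q[1])/2
  print(np.degrees(np.arctan2(-y[0],y[1])),np.degrees(np.arctan2(x[1],x[0])),np.linalg.norm(x),np.linalg.norm(y))
e=S[1]-S[0];print(np.degrees(np.arctan2(-e[0],e[1])),e, S[2]-S[1])
# pads centers in scene: left pad outer edge, right
for p in[(255,195),(418,230)]: print(onz(s,f(p),.095))
print(deltas((.45,.45,.36),165.6), deltas((.55,-.235,.25),190.2))
E
```

```text
[[0.4071 0.19   0.005 ]
 [0.4115 0.297  0.005 ]
 [0.4888 0.2944 0.005 ]
 [0.4865 0.187  0.005 ]] [0.4485 0.2421 0.005 ]
[[0.428  0.2049 0.055 ]
 [0.4311 0.2798 0.055 ]
 [0.4612 0.2755 0.055 ]
 [0.4649 0.2023 0.055 ]] [0.4463 0.2406 0.055 ]
[[0.482  0.1819 0.005 ]
 [0.4053 0.1862 0.005 ]
 [0.4099 0.2945 0.005 ]] [0.4459 0.2382 0.005 ]
-1.79339670908799 -2.053614401150047 0.07847958005632205 0.10727238289435982
0.2638778301660856 -5.871910646397984 0.033636274684895794 0.07409823036884969
86.80760834300919 [-0.0767  0.0043  0.    ] [0.0046 0.1083 0.    ]
[0.4439 0.2198 0.095 ]
[0.4461 0.2663 0.095 ]
(array([-0.0819,  0.0046, -0.03  ]), array([-323.6364, -101.853 , -138.1044])) (array([ -0.0816,  -0.0131, -24.63  ]), array([-591.1727, -740.1656,  -27.1703]))
```

>>> step_arm:
  deltas:
    - [0,0,0,-40,-13,-17,87]
    - [0,0,0,-80,-26,-34,87]
    - [0,0,0,-120,-38,-51,87]
    - [0,0,0,-160,-51,-68,87]
    - [0,0,0,-200,-64,-85,87]
    - [0,0,0,-240,-77,-102,87]
    - [0,0,0,-280,-90,-120,87]
    - [0,0,0,-324,-102,-138,87]

```text
time: 1.15
position: [0.451, 0.4493, 0.361]
tool_rot: [-0.393, -3.117, -0.0]
ft_force: [-0.4, -0.4, 0.0]
grip_width: 1.001
```

```bash
python3 - <<'E'
from h import *
print(ctrl.get_state()['joint_positions'].round(2))
print(deltas((.53,.1,.34),178),deltas((.54,-.235,.26),190.2))
E
```

```text
[-0.92  0.27  0.12  1.25 -0.03  1.63  0.52]
(array([ 7.36149938e-04, -1.96558247e-02, -1.23824467e+01]), array([-163.29934377, -318.75610132,   20.92886191])) (array([ 2.83691277e-03, -1.95782651e-02, -2.45824466e+01]), array([-256.22497674, -640.77110302,  100.90489221]))
```

>>> step_arm:
  deltas:
    - [0,0,-1.5,-20,-40,2,87]
    - [0,0,-3,-40,-80,5,87]
    - [0,0,-4.5,-60,-120,8,87]
    - [0,0,-6,-80,-160,10,87]
    - [0,0,-7.5,-100,-200,13,87]
    - [0,0,-9,-120,-240,16,87]
    - [0,0,-10.5,-140,-280,18,87]
    - [0,0,-12,-163,-319,21,87]

```text
time: 2.15
position: [0.5287, 0.099, 0.3394]
tool_rot: [0.065, 3.141, 0.001]
ft_force: [-0.3, 0.5, -0.6]
grip_width: 1.002
```

```bash
python3 - <<'E'
from h import *
print(ctrl.get_state()['joint_positions'].round(2))
print(deltas((.57,-.24,.26),190.2))
im=optics.get_image("wrist"); cv2.imwrite("pics/w1.png",im[:,:,::-1])
E
```

```text
[-0.57  0.04  0.35  1.55 -0.02  1.55  1.31]
(array([ 1.92201408e-02,  1.92093170e-03, -1.25621908e+01]), array([ -55.25447066, -337.05933997,   79.32257275]))
```

View pics/w1.png

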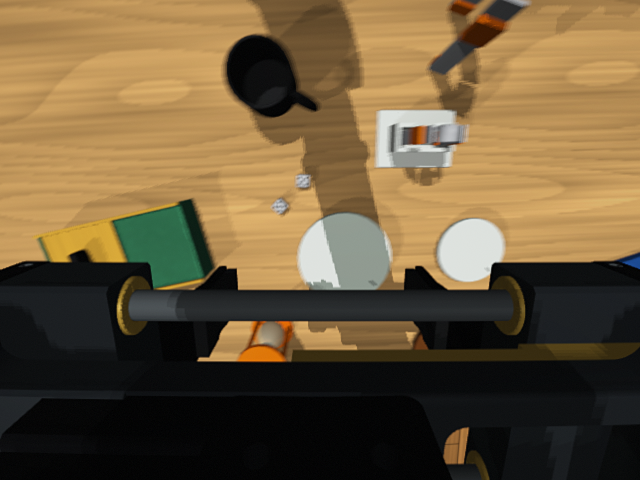

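```bash
python3 - <<'E'
from h import *
print(deltas((.66,-.225,.25),190.2))
E
```

```text
(array([ -0.26167884,   0.03816617, -13.08924838]), array([-145.31403111, -308.26247865,   90.77092197]))
```

>>> step_arm:
  deltas:
    - [0,0,-2,-21,-44,10,87]
    - [0,0,-4,-42,-88,24,87]
    - [0,0,-6,-63,-132,40,87]
    - [0,0,-8,-84,-176,52,87]
    - [0,0,-10,-105,-220,65,87]
    - [0,0,-11,-126,-265,78,87]
    - [0,0,-12.5,-145,-308,90,50]
    - [0,0,-12.5,-145,-308,90,50]

```text
time: 3.2
position: [0.6591, -0.2183, 0.2468]
tool_rot: [0.265, -3.126, 0.003]
ft_force: [-0.8, -0.4, 0.6]
grip_width: 0.853
```

```bash
python3 - <<'E'
from h import *
import pickle
c=optics.get_calibration("wrist"); im=optics.get_image("wrist"); c2=optics.get_calibration("wrist")
print(np.abs(c['t']-c2['t']).max())
cv2.imwrite("pics/w2.png",im[:,:,::-1]); pickle.dump(c,open("w2.pkl","wb")); print(ctrl.get_state())
E
```

```text
0.0014418150216687908
{'time': 3.25, 'joint_positions': array([-0.10451888,  0.44242135,  0.54859467,  1.30309959, -0.22501789,
        1.45985685,  2.16879553]), 'qd': array([-0.04105712, -0.03728259, -0.0295911 , -0.00169125, -0.01491628,
        0.0056622 , -0.00650716]), 'joint_torque': array([  1.71355963, -50.04285693,   8.2739076 , -30.64487815,
         0.31787641,  -0.06068464,   0.07702523]), 'position': array([ 0.65971077, -0.21537669,  0.24783291]), 'tool_rot': array([ 2.69523848e-01, -3.12697955e+00,  2.48336302e-04]), 'ft_force': array([ 0.45126827,  0.9900248 , -0.27815154]), 'torque': array([-0.00189934,  0.03301583, -0.00700395]), 'grip_width': 0.8082799502630685}
```

View pics/w2.png

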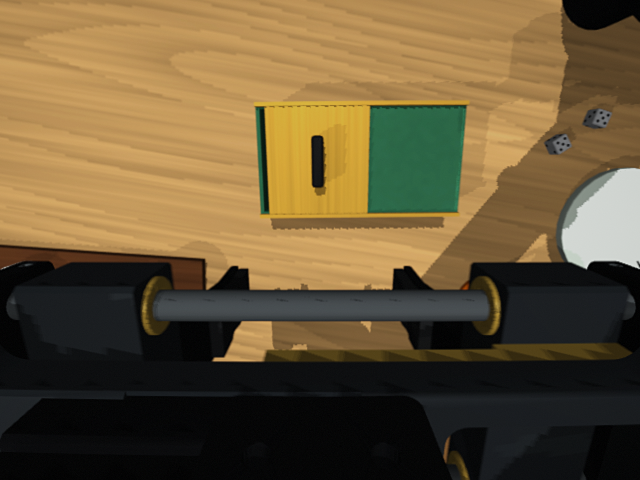

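The wrist view shows the tin with its grip at (317,161) and its rail corners at about (255,104), (467,104), (459,214) and (261,213).

```bash
python3 - <<'E'
from h import *
import pickle
np.set_printoptions(precision=4,suppress=True)
c=optics.get_calibration("wrist"); im=optics.get_image("wrist")[:,:,::-1].copy(); print(ctrl.get_state()['position'])
cv2.imwrite("pics/w3.png",im)
h=cv2.cvtColor(im,cv2.COLOR_BGR2HSV).astype(int)
m=((h[:,:,0]>20)&(h[:,:,0]<32)&(h[:,:,1]>190)&(h[:,:,2]>80)); m[240:]=0
b=max(blobs(m,50),key=lambda b:b[0][4]); print(b[0])
ys,xs=np.where(b[2]); P=np.c_[xs,ys]
pts=[P[np.argmin(a*xs+bb*ys)] for a,bb in((1,1),(-1,1),(-1,-1),(1,-1))]
W=np.array([onz(c,p,.056) for p in pts]);print(pts,W,W.mean(0))
y=(W[1]-W[0]+W[2]-W[3])/2; print(np.linalg.norm(y),np.linalg.norm(W[0]-W[3]),np.degrees(np.arctan2(-y[0],y[1])))
k=np.zeros(m.shape,bool);k[120:210,300:345]=im[120:210,300:345].max(2)<55
for bb in blobs(k,50): print(bb[0],bb[1],onz(c,bb[1],.0675),onz(c,bb[1],.075))
E
```

```text
[ 0.6603 -0.2133  0.2487]Traceback (most recent call last):
  File "<stdin>", line 8, in <module>
ValueError: max() iterable argument is empty
```

```bash
python3 - <<'E'
from h import *
np.set_printoptions(precision=4,suppress=True)
s=ctrl.get_state(); print(s['position'],s['qd'])
c=optics.get_calibration("wrist"); im=optics.get_image("wrist")[:,:,::-1].copy(); s=ctrl.get_state(); print(s['position'],s['qd'],s['joint_positions'])
cv2.imwrite("pics/w3.png",im)
h=cv2.cvtColor(im,cv2.COLOR_BGR2HSV).astype(int)
print(h[160,340],h[103,350],h[215,350])
m=((h[:,:,0]>18)&(h[:,:,0]<32)&(h[:,:,1]>205)&(h[:,:,2]>80)); m[240:]=0
for b in blobs(m,50): print(b[0])
b=max(blobs(m,50),key=lambda b:b[0][4]); 
ys,xs=np.where(b[2]); P=np.c_[xs,ys]
pts=[P[np.argmin(a*xs+bb*ys)] for a,bb in((1,1),(-1,1),(-1,-1),(1,-1))]
W=np.array([onz(c,p,.056) for p in pts]);print(pts,W,W.mean(0))
y=(W[1]-W[0]+W[2]-W[3])/2; print(np.linalg.norm(y),np.linalg.norm(W[0]-W[3]),np.degrees(np.arctan2(-y[0],y[1])))
k=np.zeros(m.shape,bool);k[120:210,300:345]=im[120:210,300:345].max(2)<60
for bb in blobs(k,50): print(bb[0],bb[1],onz(c,bb[1],.0675),onz(c,bb[1],.075))
E
```

```text
[ 0.6603 -0.2133  0.2487] [-0.0294 -0.0264 -0.0179 -0.0015 -0.0049  0.0005  0.0015]
[ 0.6607 -0.2121  0.2493] [-0.0199 -0.0173 -0.0069 -0.0017  0.0022  0.0004  0.0049] [-0.1074  0.4398  0.5467  1.3031 -0.2256  1.46    2.1689]
[ 21 188 203] [ 21 186 212] [ 17 142 129]Traceback (most recent call last):
  File "<stdin>", line 10, in <module>
ValueError: max() iterable argument is empty
```

View pics/w3.png

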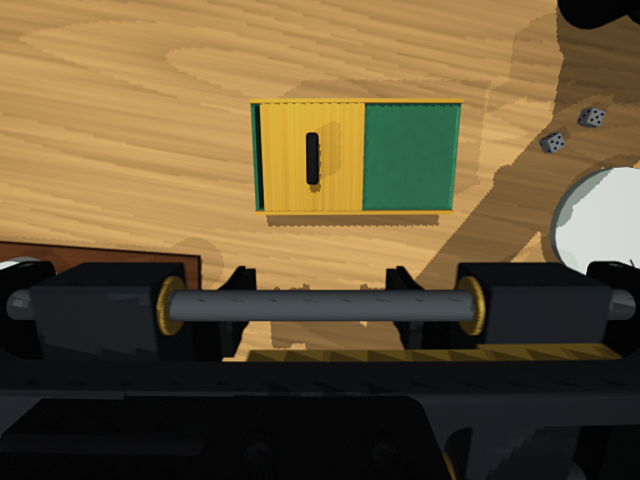

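```bash
python3 - <<'E'
from h import *
np.set_printoptions(precision=4,suppress=True)
c=optics.get_calibration("wrist"); im=optics.get_image("wrist")[:,:,::-1].copy(); s=ctrl.get_state(); print(s['position'],s['qd'])
h=cv2.cvtColor(im,cv2.COLOR_BGR2HSV).astype(int)
m=((h[:,:,0]>18)&(h[:,:,0]<32)&(h[:,:,1]>170)&(h[:,:,2]>80)); m[240:]=0
b=max(blobs(m,50),key=lambda b:b[0][4]); print(b[0])
ys,xs=np.where(b[2]); P=np.c_[xs,ys]
pts=[P[np.argmin(a*xs+bb*ys)] for a,bb in((1,1),(-1,1),(-1,-1),(1,-1))]
W=np.array([onz(c,p,.056) for p in pts]);print(pts,W,W.mean(0))
y=(W[1]-W[0]+W[2]-W[3])/2; print(np.linalg.norm(y),np.linalg.norm(W[0]-W[3]),np.degrees(np.arctan2(-y[0],y[1])))
k=np.zeros(m.shape,bool);k[120:210,290:345]=im[120:210,290:345].max(2)<60
for bb in blobs(k,50): print(bb[0],bb[1],onz(c,bb[1],.0675),onz(c,bb[1],.075))
print(deltas((.600,-.2335,.12),190.2),deltas((.600,-.2335,.062),190.2))
E
```

```text
[ 0.661  -0.2116  0.2498] [-0.0108 -0.0123  0.     -0.0004  0.0029 -0.0018  0.0027]
[  248    97   215   117 11973]
[array([249,  98]), array([462,  98]), array([451, 212]), array([254, 213])] [[ 0.5533 -0.3038  0.056 ]
 [ 0.5149 -0.0926  0.056 ]
 [ 0.6296 -0.0724  0.056 ]
 [ 0.6686 -0.2835  0.056 ]] [ 0.5916 -0.1881  0.056 ]
0.21465732685348637 0.11711195773271663 10.390674395958222
[305 132  13  52 599] [310.8497 157.0367] [ 0.5992 -0.2324  0.0675] [ 0.5991 -0.2322  0.075 ]
(array([ 0.0632,  0.0426, -0.0179]), array([ 63.9725, -10.9396, 129.7293])) (array([ 0.0632,  0.0426, -0.0179]), array([ 64.0157, -11.0035, 187.7293]))
```

>>> step_arm:
  deltas:
    - [0,0,0,21,-3,30,50]
    - [0,0,0,42,-6,60,50]
    - [0,0,0,64,-10,85,50]
    - [0,0,0,64,-10,110,50]
    - [0,0,0,64,-10,135,50]
    - [0,0,0,64,-10,155,50]
    - [0,0,0,64,-10,160,50]
    - [0,0,0,64,-10,160,50]

```text
time: 4.4
position: [0.5997, -0.2341, 0.0899]
tool_rot: [-0.277, 3.129, -0.0]
ft_force: [-0.8, 0.4, 1.1]
grip_width: 0.572
```

```bash
python3 - <<'E'
from h import *
np.set_printoptions(precision=4,suppress=True)
im=optics.get_image("side"); cv2.imwrite("pics/s2.png",cv2.resize(im[200:460,250:530,::-1],None,fx=2,fy=2))
s=ctrl.get_state(); print(s['position'],s['qd'])
print(deltas((.5995,-.2328,.063),190.3))
E
```

```text
[ 0.6    -0.2345  0.0905] [ 0.002  -0.0049  0.003  -0.0061 -0.0004 -0.0011  0.0003]
(array([-0.034 ,  0.0765, -0.2075]), array([ 0.2116,  1.754 , 27.47  ]))
```

View pics/s2.png

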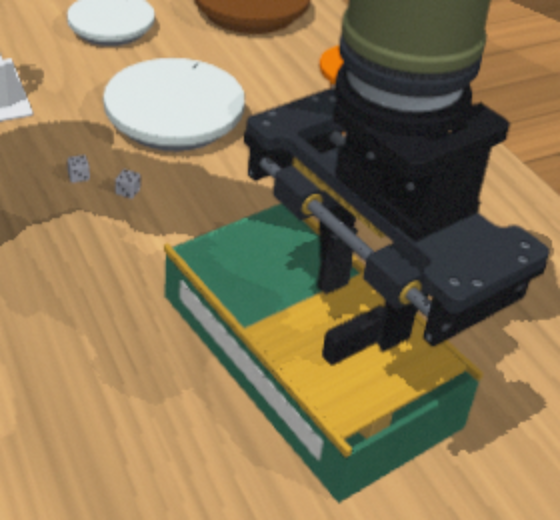

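>>> step_arm:
  deltas:
    - [0,0,0,0,1.5,10,50]
    - [0,0,0,0,1.5,20,50]
    - [0,0,0,0,1.5,27,50]
    - [0,0,0,0,1.5,27,30]
    - [0,0,0,0,1.5,27,8]
    - [0,0,0,0,1.5,27,8]
    - [0,0,0,0,1.5,27,8]
    - [0,0,0,0,1.5,27,8]
  newtons: 12

```text
time: 5.45
position: [0.5992, -0.2329, 0.0627]
tool_rot: [-0.276, 3.129, 0.0]
ft_force: [0.0, 0.1, 0.4]
grip_width: 0.133
```

>>> step_arm:
  deltas:
    - [0,0,0,0,12,0,8]
    - [0,0,0,0,25,0,8]
    - [0,0,0,0,38,0,8]
    - [0,0,0,0,51,0,8]
    - [0,0,0,0,64,0,8]
    - [0,0,0,0,76,0,8]
    - [0,0,0,0,86,0,8]
    - [0,0,0,0,86,0,8]

```text
time: 6.45
position: [0.5836, -0.1463, 0.0627]
tool_rot: [0.278, -3.128, -0.003]
ft_force: [-2.1, 0.8, 4.3]
grip_width: 0.141
```

>>> step_arm:
  deltas:
    - [0,0,0,0,1,0,8]
    - [0,0,0,0,2,0,8]
    - [0,0,0,0,3,0,8]
    - [0,0,0,0,4,0,8]
    - [0,0,0,0,5,0,8]
    - [0,0,0,0,6,0,8]
    - [0,0,0,0,6,0,8]
    - [0,0,0,0,6,0,8]

```text
time: 7.45
position: [0.5829, -0.1426, 0.0627]
tool_rot: [-0.276, 3.129, -0.0]
ft_force: [-2.6, -1.5, 4.8]
grip_width: 0.137
```

```bash
python3 - <<'E'
from h import *
np.set_printoptions(precision=4,suppress=True)
im=optics.get_image("side"); cv2.imwrite("pics/s3.png",cv2.resize(im[200:460,250:530,::-1],None,fx=2,fy=2))
s=ctrl.get_state(); print(s['position'],s['ft_force'])
E
```

```text
[ 0.5829 -0.1426  0.0627] [-1.3148 -1.4462  5.1843]
```

View pics/s3.png

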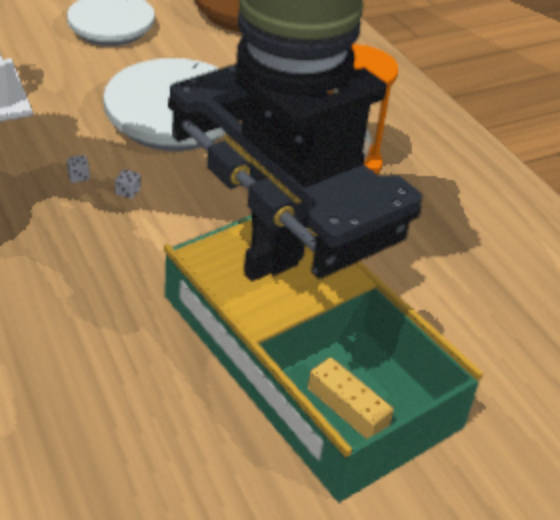

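>>> step_arm:
  deltas:
    - [0,0,0,0,1,0,8]
    - [0,0,0,0,2,0,8]
    - [0,0,0,0,3,0,8]
    - [0,0,0,0,4,0,8]
    - [0,0,0,0,5,0,8]
    - [0,0,0,0,5,0,8]
    - [0,0,0,0,5,0,8]
    - [0,0,0,0,5,0,8]

```text
time: 8.5
position: [0.5829, -0.1426, 0.0627]
tool_rot: [-0.271, 3.127, -0.011]
ft_force: [3.0, -11.5, -0.0]
grip_width: 0.136
```

>>> step_arm:
  deltas:
    - [0,0,0,0,-5,0,8]
    - [0,0,0,0,-5,0,40]
    - [0,0,0,0,-5,0,40]
    - [0,0,0,0,-5,0,40]
    - [0,0,0,0,-5,-20,40]
    - [0,0,0,0,-5,-50,40]
    - [0,0,0,-20,-25,-90,40]
    - [0,0,0,-40,-45,-130,40]

```text
time: 9.5
position: [0.6301, -0.1748, 0.1957]
tool_rot: [-0.277, 3.127, 0.0]
ft_force: [0.2, 0.1, 0.4]
grip_width: 0.456
```

>>> step_arm:
  deltas:
    - [0,0,0,-10,-10,-20,40]
    - [0,0,0,-20,-20,-40,40]
    - [0,0,0,-30,-30,-50,40]
    - [0,0,0,-30,-40,-60,40]
    - [0,0,0,-30,-40,-60,40]
    - [0,0,0,-30,-40,-60,40]
    - [0,0,0,-30,-40,-60,40]
    - [0,0,0,-30,-40,-60,40]

```text
time: 10.5
position: [0.6657, -0.2084, 0.2522]
tool_rot: [0.277, -3.129, -0.001]
ft_force: [-0.6, 0.1, 0.2]
grip_width: 0.46
```

```bash
python3 - <<'E'
from h import *
import pickle
np.set_printoptions(precision=4,suppress=True)
for n in("wrist","scene","side"):
    c=optics.get_calibration(n);im=optics.get_image(n); cv2.imwrite(f"pics/{n}4.png",im[:,:,::-1]); pickle.dump(c,open(f"{n}4.pkl","wb"))
s=ctrl.get_state(); print(s['position'],s['qd'])
E
```

```text
[ 0.6658 -0.2087  0.2524] [ 0.0008 -0.0005  0.0008 -0.0009  0.0016 -0.0023  0.0026]
```

View pics/wrist4.png

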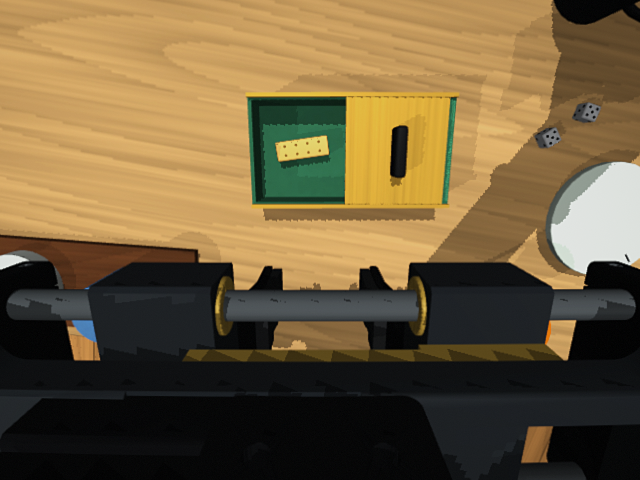

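The door is fully open, and the shortbread shows at (302,149) with its long side tilted slightly from the tin's y.

```bash
python3 - <<'E'
from h import *
import pickle
np.set_printoptions(precision=4,suppress=True)
for n,roi in(("wrist",(110,180,265,338)),("scene",(225,275,135,195)),("side",(350,425,390,460))):
    c=pickle.load(open(f"{n}4.pkl","rb")); im=cv2.imread(f"pics/{n}4.png"); h=cv2.cvtColor(im,cv2.COLOR_BGR2HSV).astype(int)
    vth={"wrist":120,"scene":120,"side":120}[n]
    m=(h[:,:,0]>15)&(h[:,:,0]<40)&(h[:,:,2]>vth)&(h[:,:,1]>60)
    k=np.zeros_like(m); k[roi[0]:roi[1],roi[2]:roi[3]]=m[roi[0]:roi[1],roi[2]:roi[3]]
    k=cv2.morphologyEx(k.astype(np.uint8),cv2.MORPH_CLOSE,np.ones((3,3)))
    B=sorted(blobs(k,40),key=lambda b:-b[0][4])
    for b in B[:3]:
        cc=max(cv2.findContours(b[2].astype(np.uint8),0,1)[0],key=len)[:,0]
        W=np.array([onz(c,p,.024) for p in cc]); r=cv2.minAreaRect((W[:,:2]*1000).astype(np.float32)); bx=cv2.boxPoints(r)
        e=bx[1]-bx[0]; e2=bx[2]-bx[1]; L=e if np.linalg.norm(e)>np.linalg.norm(e2) else e2
        print(n,b[0],b[1],r,"long heading",np.degrees(np.arctan2(L[1],L[0]))%180, onz(c,b[1],.024))
E
python3 - <<'E'
import cv2
a=cv2.imread("pics/wrist4.png")[85:215,240:370];cv2.imwrite("pics/crop4.png",cv2.resize(a,None,fx=4,fy=4,interpolation=cv2.INTER_CUBIC))
E
```

```text
wrist [ 275  135   54   27 1046] [301.8384 147.9034] ((596.5692749023438, -241.85107421875), (22.142751693725586, 59.34134292602539), 18.04961395263672) long heading 108.049614 [ 0.5965 -0.2418  0.024 ]
scene [135 225  60  50 444] [182.9842 258.5135] ((595.771484375, -247.5216064453125), (110.3846435546875, 111.84522247314453), 17.50636863708496) long heading 107.50639 [ 0.6039 -0.2086  0.024 ]
scene [152 247  31  12 299] [167.1739 252.8227] ((598.389892578125, -242.8297576904297), (21.710115432739258, 58.01414108276367), 18.21630859375) long heading 108.21628 [ 0.5982 -0.2425  0.024 ]
scene [135 225   5  22  63] [136.254  232.5556] ((572.4417724609375, -313.52923583984375), (48.570255279541016, 7.858664512634277), 20.216066360473633) long heading 20.216064 [ 0.5671 -0.3171  0.024 ]
side [404 379  43  40 838] [423.8998 397.7936] ((591.6544189453125, -247.07144165039062), (33.77542495727539, 63.598567962646484), 17.7974796295166) long heading 107.797455 [ 0.5919 -0.2479  0.024 ]
side [390 350  33  16 276] [400.7319 354.9674] ((603.0225830078125, -160.55355834960938), (60.30540084838867, 25.372913360595703), 9.578933715820312) long heading 9.578925 [ 0.5995 -0.165   0.024 ]
side [390 385  36  40 230] [406.7435 405.913 ] ((562.5473022460938, -249.00802612304688), (7.415882110595703, 76.035400390625), 10.787227630615234) long heading 100.787224 [ 0.5633 -0.2516  0.024 ]
```

View pics/crop4.png

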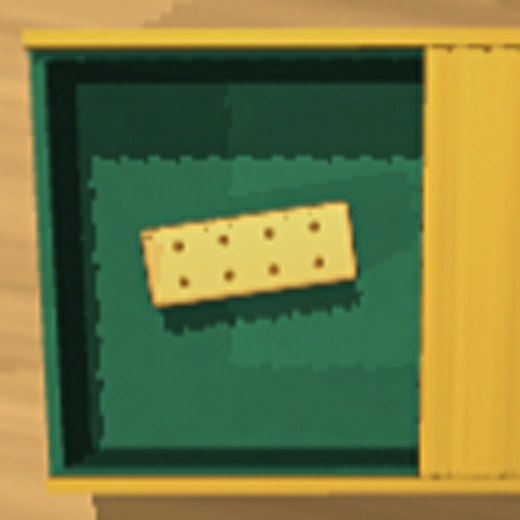

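```bash
python3 - <<'E'
from h import *
np.set_printoptions(precision=2,suppress=True)
print(deltas((.515,.24,.29),177.6))
E
```

```text
(array([ 0.01, -0.01, 12.48]), array([ 69.91, 468.18, -37.44]))
```

>>> step_arm:
  deltas:
    - [0,0,1,5,40,-10,87]
    - [0,0,3,14,90,-20,87]
    - [0,0,5,22,145,-30,87]
    - [0,0,6,30,205,-38,87]
    - [0,0,8,40,265,-38,87]
    - [0,0,9,48,325,-38,87]
    - [0,0,10,58,385,-38,87]
    - [0,0,12,66,435,-38,87]

```text
time: 11.65
position: [0.5235, 0.2104, 0.2908]
tool_rot: [0.052, 3.141, 0.002]
ft_force: [-0.2, 0.3, -1.0]
grip_width: 0.996
```

```bash
python3 - <<'E'
from h import *
np.set_printoptions(precision=2,suppress=True)
print(ctrl.get_state()['qd'],deltas((.515,.24,.29),177.6))
E
```

```text
[-0.44  0.   -0.29 -0.01  0.04 -0.   -1.02] (array([0.06, 0.02, 0.52]), array([ 9.51, 29.29,  0.87]))
```

>>> step_arm:
  deltas:
    - [0,0,0.5,4,15,0,87]
    - [0,0,0.5,11,31,0,87]
    - [0,0,0.5,11,31,0,87]
    - [0,0,0.5,11,31,0,87]
    - [0,0,0.5,11,31,0,87]
    - [0,0,0.5,11,31,0,87]
    - [0,0,0.5,11,31,0,87]
    - [0,0,0.5,11,31,0,87]

```text
time: 12.65
position: [0.5149, 0.2391, 0.2906]
tool_rot: [0.067, 3.141, 0.0]
ft_force: [0.1, 0.7, -0.2]
grip_width: 1.001
```

```bash
python3 - <<'E'
from h import *
import pickle
np.set_printoptions(precision=4,suppress=True)
for n in("wrist",):
    c=optics.get_calibration(n);im=optics.get_image(n); cv2.imwrite(f"pics/{n}5.png",im[:,:,::-1]); pickle.dump(c,open(f"{n}5.pkl","wb"))
    cv2.imwrite("pics/crop5.png",cv2.resize(im[60:240,200:440,::-1],None,fx=3,fy=3,interpolation=cv2.INTER_CUBIC))
s=ctrl.get_state(); print(s['position'],s['qd'])
E
```

```text
[0.5149 0.2392 0.2906] [-0.0023 -0.0004 -0.0018  0.0017  0.0005  0.0002  0.0007]
```

View pics/wrist5.png

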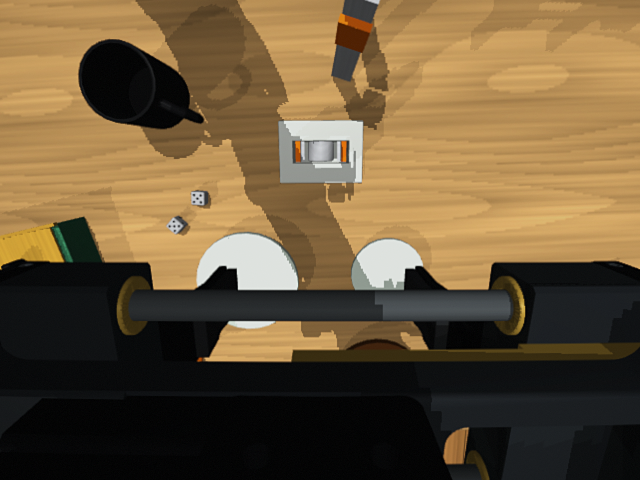

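View pics/crop5.png

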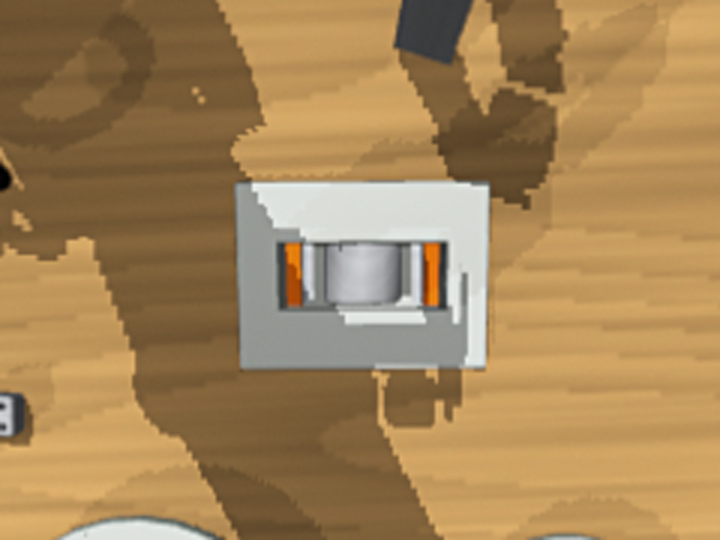

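```bash
python3 - <<'E'
from h import *
import pickle
np.set_printoptions(precision=4,suppress=True)
c=pickle.load(open("wrist5.pkl","rb")); f=lambda p:(200+p[0]/3,60+p[1]/3)
F=np.array([onz(c,f(p),.005) for p in[(236,183),(489,183),(486,369),(240,369)]]);print(F,F.mean(0))
y=(F[1]-F[0]+F[2]-F[3])/2;x=(F[3]-F[0]+F[2]-F[1])/2;print(np.linalg.norm(x),np.linalg.norm(y),np.degrees(np.arctan2(y[1],y[0])),np.degrees(np.arctan2(x[1],x[0])))
for p in[(293,275),(433,274),(285,275),(441,275)]: print(onz(c,f(p),.112))
print(onz(c,f((363,272)),.142))
im=cv2.cvtColor(cv2.imread("pics/wrist5.png"),cv2.COLOR_BGR2HSV).astype(int)
m=(im[:,:,1]>170)&(im[:,:,0]<16); m[:120]=0;m[200:]=0
for b in blobs(m,10):print(b[0],b[1],onz(c,b[1],.112))
# turntable fit from wrist1, wrist5 visible contour
I=cv2.imread("pics/wrist5.png");h=cv2.cvtColor(I,cv2.COLOR_BGR2HSV).astype(int);m=(h[:,:,1]<40)&(h[:,:,2]>120);m[:,:190]=0;m[:225]=0;m[262:]=0
b=[b for b in blobs(m,200) if b[1][0]<305]
for q in b:
    ys,xs=np.where(q[2]); pts=[(xs[ys==r].min(),r) for r in range(238,262)]+[(xs[ys==r].max(),r) for r in range(238,262)]
    W=np.array([onz(c,p,.029)[:2] for p in pts]); A=np.c_[2*W,np.ones(len(W))]; s=np.linalg.lstsq(A,(W**2).sum(1),rcond=None)[0]
    print("tt",s[:2],np.sqrt(s[2]+s[:2]@s[:2]))
E
```

```text
[[0.4043 0.1904 0.005 ]
 [0.4088 0.2986 0.005 ]
 [0.4877 0.2964 0.005 ]
 [0.4832 0.1866 0.005 ]] [0.446 0.243 0.005]
0.07896218473406798 0.10908348659393081 87.63079175246527 -2.192911240976137
[0.4446 0.2197 0.112 ]
[0.4462 0.2662 0.112 ]
[0.4445 0.217  0.112 ]
[0.4466 0.2689 0.112 ]
[0.4449 0.2429 0.142 ]
[295 141   6  21  79] [297.2532 152.0633] [0.445  0.2192 0.112 ]
[341 141   6  21  97] [343.3402 149.9794] [0.4448 0.2652 0.112 ]
tt [0.6114 0.1348] 0.0674347927218551
```

```bash
python3 - <<'E'
from h import *
np.set_printoptions(precision=2,suppress=True)
print(deltas((.4455,.2425,.15),177.6))
E
```

```text
(array([ 0.01,  0.  , -0.03]), array([ 69.45,   0.39, 140.6 ]))
```

>>> step_arm:
  deltas:
    - [0,0,0,25,0,20,87]
    - [0,0,0,50,0,40,87]
    - [0,0,0,69.5,0.5,65,87]
    - [0,0,0,69.5,0.5,90,87]
    - [0,0,0,69.5,0.5,115,87]
    - [0,0,0,69.5,0.5,140,87]
    - [0,0,0,69.5,0.5,140,87]
    - [0,0,0,69.5,0.5,140,87]

```text
time: 13.7
position: [0.446, 0.243, 0.1516]
tool_rot: [0.066, 3.14, 0.001]
ft_force: [-0.6, 1.0, 0.0]
grip_width: 0.997
```

```bash
python3 - <<'E'
from h import *
np.set_printoptions(precision=2,suppress=True)
s=ctrl.get_state();print(s['joint_positions'],s['qd'],deltas((.4455,.2425,.079),177.6))
for n in("scene","side"):
  im=optics.get_image(n);cv2.imwrite(f"pics/{n}6.png",im[:,:,::-1])
a=cv2.imread("pics/scene6.png")[130:290,340:500];b=cv2.imread("pics/side6.png")[130:290,130:290]
cv2.imwrite("pics/crop6.png",np.hstack([cv2.resize(a,(400,400)),cv2.resize(b,(400,400))]))
E
```

```text
[-0.82  0.06  0.28  1.9  -0.02  1.18  1.  ] [-0.   -0.01  0.   -0.01 -0.   -0.    0.  ] (array([ 0.05,  0.07, -0.03]), array([ 0.57, -0.56, 72.61]))
```

View pics/crop6.png

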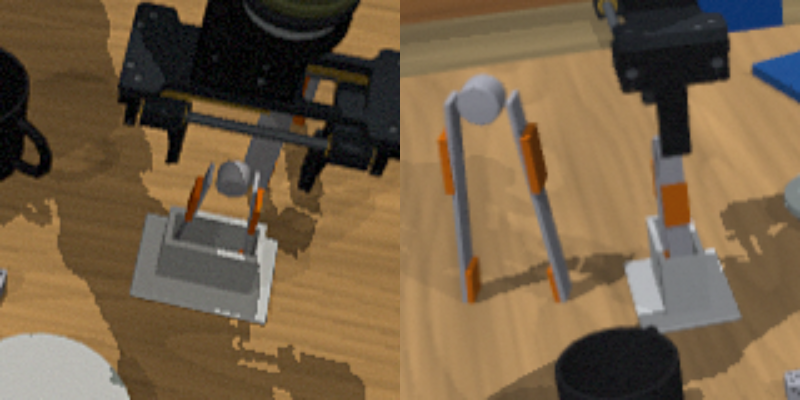

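>>> step_arm:
  deltas:
    - [0,0,0,0.5,-0.5,15,87]
    - [0,0,0,0.5,-0.5,30,87]
    - [0,0,0,0.5,-0.5,45,87]
    - [0,0,0,0.5,-0.5,58,87]
    - [0,0,0,0.5,-0.5,66,87]
    - [0,0,0,0.5,-0.5,71,87]
    - [0,0,0,0.5,-0.5,71,87]
    - [0,0,0,0.5,-0.5,71,87]

```text
time: 14.8
position: [0.4453, 0.2424, 0.08]
tool_rot: [0.066, 3.14, 0.001]
ft_force: [-1.6, -0.7, -0.2]
grip_width: 0.997
```

>>> step_arm:
  deltas:
    - [0,0,0,0,0,0,70]
    - [0,0,0,0,0,0,60]
    - [0,0,0,0,0,0,55]
    - [0,0,0,0,0,0,52]
    - [0,0,0,0,0,0,50]
    - [0,0,0,0,0,0,49]
    - [0,0,0,0,0,0,49]
    - [0,0,0,0,0,0,49]
  newtons: 20

```text
time: 15.8
position: [0.4449, 0.2421, 0.0795]
tool_rot: [-0.067, -3.141, 0.0]
ft_force: [0.5, 0.2, -1.1]
grip_width: 0.563
```

>>> step_arm:
  deltas:
    - [0,0,0,0,0,-3,49]
    - [0,0,0,0,0,-6,49]
    - [0,0,0,0,0,-10,49]
    - [0,0,0,0,0,-15,49]
    - [0,0,0,0,0,-20,49]
    - [0,0,0,0,0,-25,49]
    - [0,0,0,0,0,-30,49]
    - [0,0,0,0,0,-30,49]

```text
time: 16.8
position: [0.4452, 0.2424, 0.1101]
tool_rot: [0.067, 3.14, 0.001]
ft_force: [0.0, -0.5, -1.0]
grip_width: 0.566
```

```bash
python3 - <<'E'
from h import *
np.set_printoptions(precision=3,suppress=True)
s=ctrl.get_state();print(s['grip_width']*87,s['ft_force'],s['position'])
for n in("scene","side"):
  im=optics.get_image(n);cv2.imwrite(f"pics/{n}7.png",im[:,:,::-1])
a=cv2.imread("pics/scene7.png")[130:290,340:500];b=cv2.imread("pics/side7.png")[130:290,130:290]
cv2.imwrite("pics/crop7.png",np.hstack([cv2.resize(a,(400,400)),cv2.resize(b,(400,400))]))
E
```

```text
49.225216947395445 [ 0.    -0.514 -0.956] [0.445 0.242 0.11 ]
```

View pics/crop7.png

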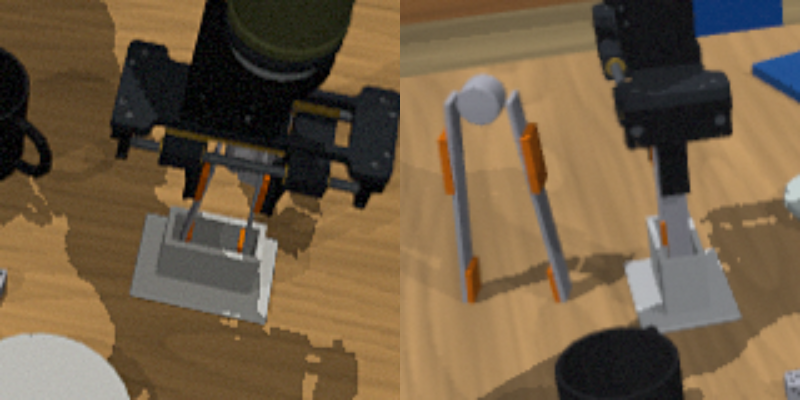

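>>> step_arm:
  deltas:
    - [0,0,0,0,0,-15,49]
    - [0,0,0,0,0,-35,49]
    - [0,0,0,0,0,-60,49]
    - [0,0,0,0,0,-90,49]
    - [0,0,0,0,0,-120,49]
    - [0,0,0,0,0,-145,49]
    - [0,0,0,0,0,-160,49]
    - [0,0,0,0,0,-160,49]

```text
time: 17.9
position: [0.4454, 0.2424, 0.2708]
tool_rot: [0.066, 3.139, 0.002]
ft_force: [0.8, 0.1, -0.7]
grip_width: 0.566
```

```bash
python3 - <<'E'
from h import *
np.set_printoptions(precision=3,suppress=True)
s=ctrl.get_state();print(s['grip_width']*87,s['ft_force'],s['position'])
im=optics.get_image("side");cv2.imwrite("pics/side8.png",im[:,:,::-1])
print(deltas((.5972,-.2422,.25),108),s['joint_positions'])
E
```

```text
49.27336485692081 [ 0.796  0.083 -0.69 ] [0.445 0.242 0.271]
(array([ 0.018, -0.   , 69.568]), array([-172.734, -477.433,   19.474])) [-0.831 -0.013  0.278  1.736  0.003  1.416  0.976]
```

View pics/side8.png

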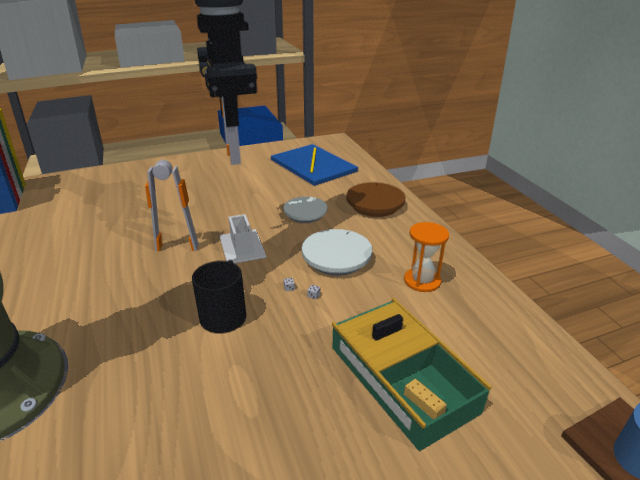

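>>> step_arm:
  deltas:
    - [0,0,3,-8,-20,0,49]
    - [0,0,8,-20,-55,0,49]
    - [0,0,13,-34,-95,0,49]
    - [0,0,18,-48,-135,0,49]
    - [0,0,24,-62,-175,0,49]
    - [0,0,30,-76,-210,0,49]
    - [0,0,35,-88,-240,0,49]
    - [0,0,38,-94,-255,0,49]

```text
time: 18.95
position: [0.5281, -0.0203, 0.2694]
tool_rot: [-1.097, -2.944, 0.001]
ft_force: [-0.6, 0.0, -0.8]
grip_width: 0.569
```

>>> step_arm:
  deltas:
    - [0,0,0,0,0,0,49]
    - [0,0,0,0,0,0,49]
    - [0,0,0,0,0,0,49]
    - [0,0,0,0,0,0,49]
    - [0,0,0,0,0,0,49]
    - [0,0,0,0,0,0,49]
    - [0,0,0,0,0,0,49]
    - [0,0,0,0,0,0,49]

```text
time: 19.95
position: [0.528, -0.0167, 0.2696]
tool_rot: [1.086, 2.948, 0.0]
ft_force: [0.3, 0.1, -1.0]
grip_width: 0.563
```

```bash
python3 - <<'E'
from h import *
np.set_printoptions(precision=3,suppress=True)
s=ctrl.get_state();print(s['grip_width']*87,s['ft_force'],s['position'],s['qd'])
print(deltas((.5972,-.2422,.27),108),s['joint_positions'])
E
```

```text
48.97464629166684 [ 0.316  0.119 -0.984] [ 0.528 -0.017  0.27 ] [ 0.001  0.001  0.001  0.002 -0.    -0.001  0.   ]
(array([ 0.006, -0.001, 31.568]), array([-198.95 , -126.805,   -0.419])) [-0.558  0.032  0.557  1.698 -0.017  1.416  0.866]
```

>>> step_arm:
  deltas:
    - [0,0,3,-15,-10,0,49]
    - [0,0,7,-40,-26,0,49]
    - [0,0,12,-70,-45,0,49]
    - [0,0,17,-105,-67,0,49]
    - [0,0,22,-140,-89,0,49]
    - [0,0,27,-170,-108,0,49]
    - [0,0,30,-190,-121,0,49]
    - [0,0,31.5,-199,-127,0,49]

```text
time: 20.95
position: [0.5964, -0.2467, 0.2694]
tool_rot: [1.853, 2.536, -0.004]
ft_force: [-0.9, 0.6, -1.1]
grip_width: 0.562
```

>>> step_arm:
  deltas:
    - [0,0,0,0,0,10,49]
    - [0,0,0,0,0,25,49]
    - [0,0,0,0,0,45,49]
    - [0,0,0,0,0,65,49]
    - [0,0,0,0,0,80,49]
    - [0,0,0,0,0,90,49]
    - [0,0,0,0,0,90,49]
    - [0,0,0,0,0,90,49]

```text
time: 21.95
position: [0.5975, -0.2426, 0.1802]
tool_rot: [1.844, 2.542, 0.001]
ft_force: [-0.5, 0.0, -0.2]
grip_width: 0.561
```

```bash
python3 - <<'E'
from h import *
np.set_printoptions(precision=3,suppress=True)
s=ctrl.get_state();print(s['grip_width']*87,s['ft_force'],s['position'],s['qd'])
print(deltas((.5972,-.2422,.15),108),s['joint_positions'])
for n in("scene","side","wrist"):
  im=optics.get_image(n);cv2.imwrite(f"pics/{n}9.png",im[:,:,::-1])
a=cv2.imread("pics/scene9.png")[180:300,100:260];b=cv2.imread("pics/side9.png")[230:450,310:510]
cv2.imwrite("pics/c9a.png",cv2.resize(a,None,fx=4,fy=4,interpolation=cv2.INTER_CUBIC));cv2.imwrite("pics/c9b.png",cv2.resize(b,None,fx=2.7,fy=2.7,interpolation=cv2.INTER_CUBIC))
E
```

```text
48.84770609782778 [-0.477  0.027 -0.156] [ 0.598 -0.243  0.18 ] [ 0.002 -0.003  0.001 -0.005  0.002  0.001  0.001]
(array([0.055, 0.043, 0.069]), array([ 0.55 , -0.223, 30.234])) [-0.229  0.398  0.746  1.547 -0.276  1.304  0.866]
```

View pics/c9a.png

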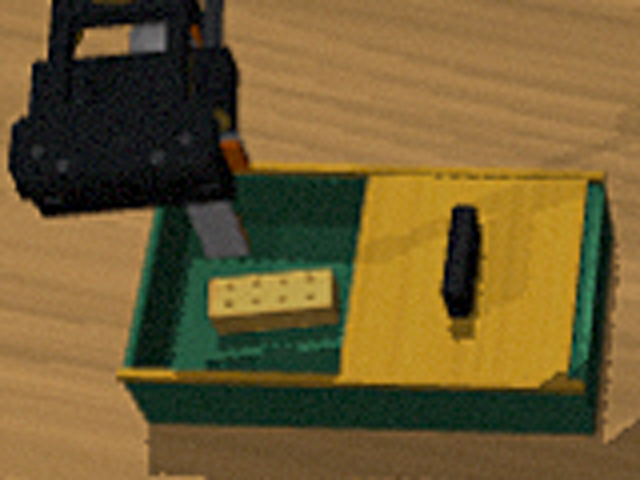

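View pics/c9b.png

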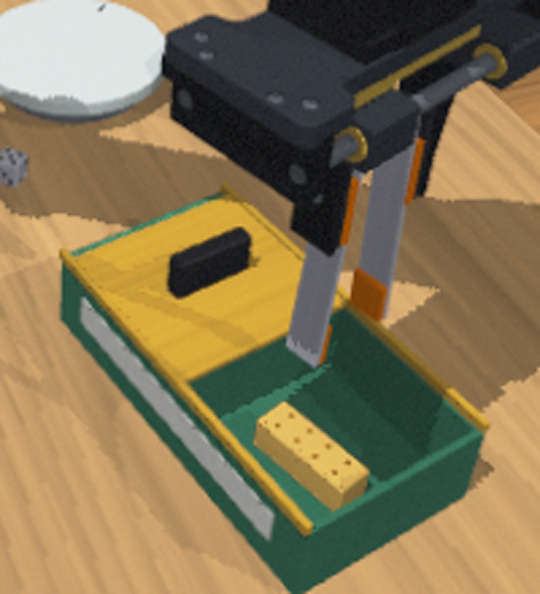

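View pics/wrist9.png

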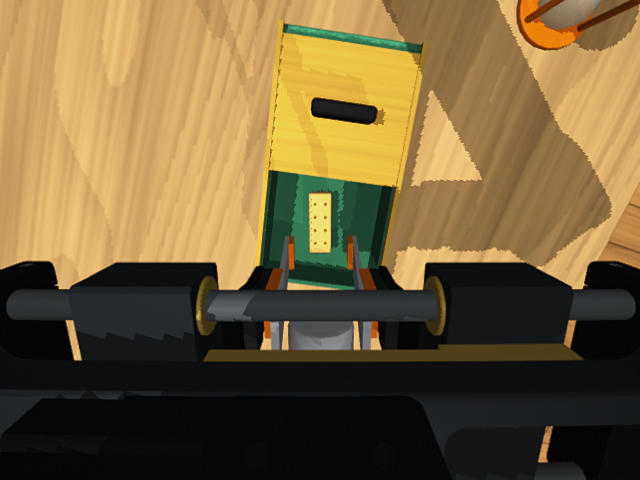

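```bash
python3 - <<'E'
from h import *
np.set_printoptions(precision=1,suppress=True)
s=ctrl.get_state(); R=Ro.from_rotvec(s['tool_rot']).as_matrix()
c={n:optics.get_calibration(n) for n in("scene","side","wrist")}
for lab,dz in (("tipend",.0745),("tipctr",.0645)):
  for dy in(-.018,-.026,.018,.026):
    X=s['position']+R@np.array([0,dy,dz]); 
    print(lab,dy,{n:proj(c[n],X) for n in c})
u=proj(c['side'],s['position']+R@np.array([0,-.018,.0645]))
E
```

```text
tipend -0.018 {'scene': array([157.8, 222.9]), 'side': array([424.4, 358.4]), 'wrist': array([296.3, 247.2])}
tipend -0.026 {'scene': array([157.9, 219.3]), 'side': array([420.1, 361.3]), 'wrist': array([285.5, 247.2])}
tipend 0.018 {'scene': array([157.5, 239.8]), 'side': array([443. , 345.6]), 'wrist': array([344.7, 247.3])}
tipend 0.026 {'scene': array([157.4, 243.6]), 'side': array([446.9, 342.8]), 'wrist': array([355.4, 247.3])}
tipctr -0.018 {'scene': array([156.6, 220.1]), 'side': array([425.4, 352.8]), 'wrist': array([295.3, 251. ])}
tipctr -0.026 {'scene': array([156.7, 216.4]), 'side': array([421.1, 355.7]), 'wrist': array([284.1, 251. ])}
tipctr 0.018 {'scene': array([156.2, 237. ]), 'side': array([444.1, 340. ]), 'wrist': array([345.7, 251.1])}
tipctr 0.026 {'scene': array([156.1, 240.9]), 'side': array([448.1, 337.3]), 'wrist': array([356.9, 251.1])}
```

```bash
python3 - <<'E'
import cv2
a=cv2.imread("pics/side9.png")[280:380,390:490];b=cv2.imread("pics/wrist9.png")[180:280,260:380]
cv2.imwrite("pics/c10a.png",cv2.resize(a,None,fx=6,fy=6,interpolation=cv2.INTER_CUBIC));cv2.imwrite("pics/c10b.png",cv2.resize(b,None,fx=5,fy=5,interpolation=cv2.INTER_CUBIC))
E
```

```text
(no output)
```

View pics/c10a.png

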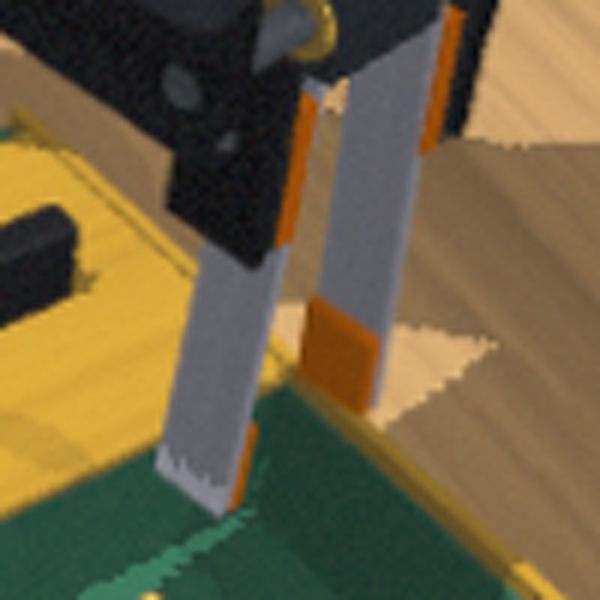

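View pics/c10b.png

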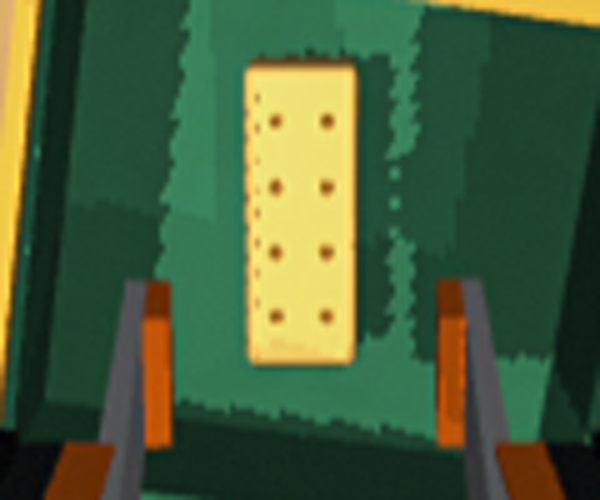

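>>> step_arm:
  deltas:
    - [0,0,0,0.5,0,10,49]
    - [0,0,0,0.5,0,22,49]
    - [0,0,0,0.5,0,35,49]
    - [0,0,0,0.5,0,48,49]
    - [0,0,0,0.5,0,58,49]
    - [0,0,0,0.5,0,65,49]
    - [0,0,0,0.5,0,65,49]
    - [0,0,0,0.5,0,65,49]

```text
time: 23.1
position: [0.5973, -0.242, 0.115]
tool_rot: [1.845, 2.542, 0.0]
ft_force: [-0.2, -0.1, -1.3]
grip_width: 0.561
```

```bash
python3 - <<'E'
from h import *
import pickle
np.set_printoptions(precision=3,suppress=True)
c=optics.get_calibration("wrist")
s=ctrl.get_state();print(s['grip_width']*87,s['ft_force'],s['position'])
im=optics.get_image("wrist")[:,:,::-1]
cv2.imwrite("pics/c11b.png",cv2.resize(im[180:280,260:380],None,fx=5,fy=5,interpolation=cv2.INTER_CUBIC))
im=optics.get_image("side")[:,:,::-1]
cv2.imwrite("pics/c11a.png",cv2.resize(im[290:440,350:500],None,fx=4,fy=4,interpolation=cv2.INTER_CUBIC))
for p in[(320.2,222.4)]:print(proj(c,(.5972,-.2422,.024)))
print(deltas((.5972,-.2422,.0835),108))
E
```

```text
48.84663300541968 [-0.173 -0.147 -1.323] [ 0.597 -0.242  0.115]
[320.17  241.657]
(array([0.054, 0.029, 0.074]), array([-0.116, -0.248, 31.632]))
```

View pics/c11a.png

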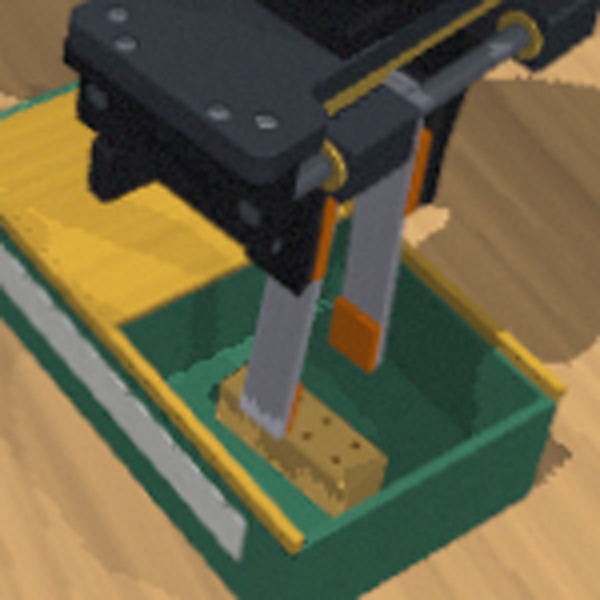

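View pics/c11b.png

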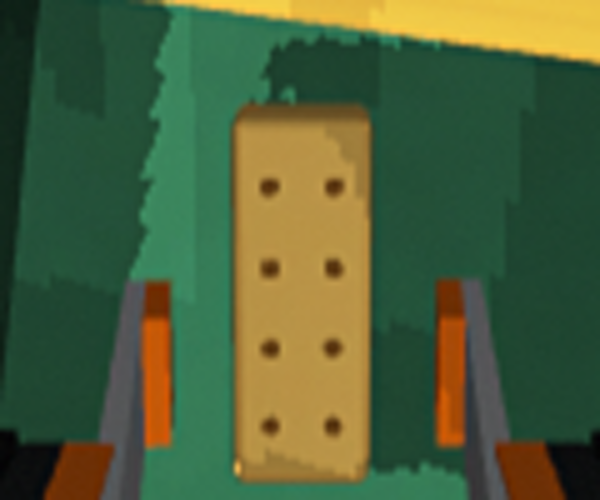

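>>> step_arm:
  deltas:
    - [0,0,0,0,0,6,49]
    - [0,0,0,0,0,12,49]
    - [0,0,0,0,0,18,49]
    - [0,0,0,0,0,24,49]
    - [0,0,0,0,0,28,49]
    - [0,0,0,0,0,31,49]
    - [0,0,0,0,0,31,49]
    - [0,0,0,0,0,31,49]

```text
time: 24.2
position: [0.5971, -0.2419, 0.0838]
tool_rot: [1.845, 2.542, 0.0]
ft_force: [0.0, -0.8, -0.6]
grip_width: 0.56
```

```bash
python3 - <<'E'
from h import *
np.set_printoptions(precision=4,suppress=True)
s=ctrl.get_state();print(s['grip_width']*87,s['ft_force'],s['position'])
im=optics.get_image("wrist")[:,:,::-1]
cv2.imwrite("pics/c12b.png",cv2.resize(im[180:280,260:380],None,fx=5,fy=5,interpolation=cv2.INTER_CUBIC))
E
```

```text
48.74826235398159 [ 0.0081 -0.8062 -0.586 ] [ 0.5971 -0.2419  0.0838]
```

View pics/c12b.png

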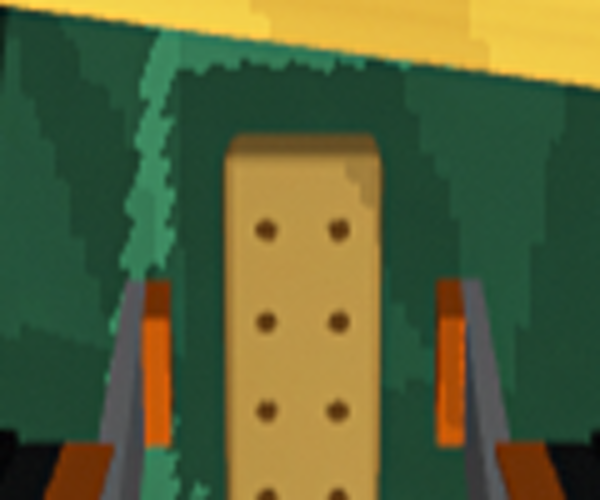

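>>> step_arm:
  deltas:
    - [0,0,0,0,0,0,48]
    - [0,0,0,0,0,0,47]
    - [0,0,0,0,0,0,46]
    - [0,0,0,0,0,0,45]
    - [0,0,0,0,0,0,43]
    - [0,0,0,0,0,0,41]
    - [0,0,0,0,0,0,38]
    - [0,0,0,0,0,0,38]
  newtons: 25

```text
time: 25.25
position: [0.597, -0.2418, 0.0835]
tool_rot: [-1.845, -2.543, -0.0]
ft_force: [-0.7, -0.1, -0.5]
grip_width: 0.502
```

```bash
python3 - <<'E'
from h import *
np.set_printoptions(precision=4,suppress=True)
s=ctrl.get_state();print(s['grip_width']*87,s['ft_force'],s['position'])
im=optics.get_image("wrist")[:,:,::-1]
cv2.imwrite("pics/c13b.png",cv2.resize(im[180:280,260:380],None,fx=5,fy=5,interpolation=cv2.INTER_CUBIC))
E
```

```text
43.65885588062466 [-0.7467 -0.1065 -0.5157] [ 0.597  -0.2418  0.0835]
```

View pics/c13b.png

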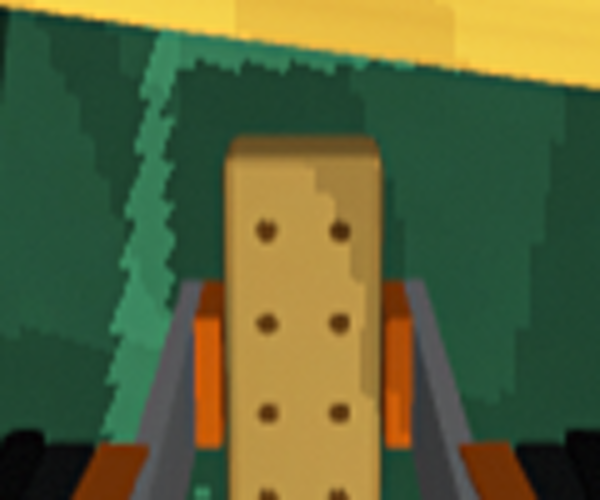

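The tongs have closed on the shortbread (43.7 mm across the pads, as expected). Now I'll lift.

>>> step_arm:
  deltas:
    - [0,0,0,0,0,-3,38]
    - [0,0,0,0,0,-8,38]
    - [0,0,0,0,0,-15,38]
    - [0,0,0,0,0,-25,38]
    - [0,0,0,0,0,-36,38]
    - [0,0,0,0,0,-48,38]
    - [0,0,0,0,0,-60,38]
    - [0,0,0,0,0,-70,38]

```text
time: 26.3
position: [0.5972, -0.2419, 0.1546]
tool_rot: [1.845, 2.542, 0.001]
ft_force: [-0.4, 0.2, -0.8]
grip_width: 0.5
```

>>> step_arm:
  deltas:
    - [0,0,0,0,0,-10,38]
    - [0,0,0,0,0,-22,38]
    - [0,0,0,0,0,-36,38]
    - [0,0,0,0,0,-50,38]
    - [0,0,0,0,0,-64,38]
    - [0,0,0,0,0,-76,38]
    - [0,0,0,0,0,-85,38]
    - [0,0,0,0,0,-90,38]

```text
time: 27.3
position: [0.5971, -0.2419, 0.2441]
tool_rot: [1.845, 2.542, 0.0]
ft_force: [0.8, -0.5, -1.4]
grip_width: 0.497
```

```bash
python3 - <<'E'
from h import *
np.set_printoptions(precision=3,suppress=True)
s=ctrl.get_state();print(s['grip_width']*87,s['ft_force'],s['position'],s['qd'])
im=optics.get_image("side")[:,:,::-1];cv2.imwrite("pics/side14.png",im)
print(deltas((.613,.132,.245),108))
E
```

```text
43.25123133554856 [ 0.775 -0.52  -1.359] [ 0.597 -0.242  0.244] [-0.001 -0.013  0.006 -0.05   0.013  0.07  -0.01 ]
(array([0.049, 0.027, 0.076]), array([350.623, 131.002,  -0.513]))
```

View pics/side14.png

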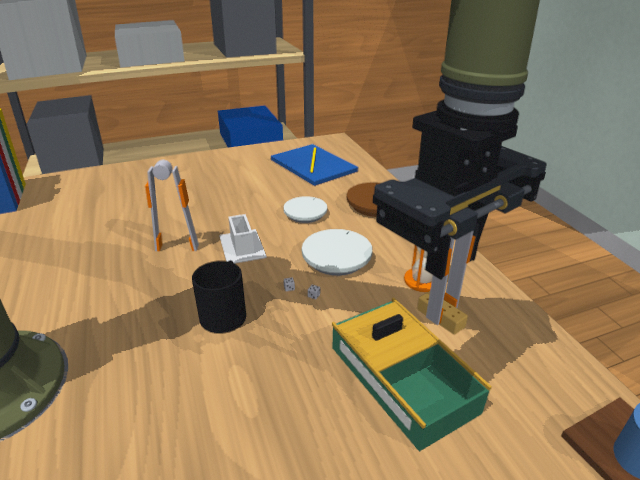

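>>> step_arm:
  deltas:
    - [0,0,0,6,2,0,38]
    - [0,0,0,18,7,0,38]
    - [0,0,0,38,14,0,38]
    - [0,0,0,62,23,0,38]
    - [0,0,0,90,34,0,38]
    - [0,0,0,118,44,0,38]
    - [0,0,0,146,55,0,38]
    - [0,0,0,174,65,0,38]

```text
time: 28.35
position: [0.6045, -0.0537, 0.2431]
tool_rot: [-1.843, -2.543, -0.0]
ft_force: [0.1, 0.3, -1.3]
grip_width: 0.503
```

>>> step_arm:
  deltas:
    - [0,0,0,28,10,0,38]
    - [0,0,0,56,21,0,38]
    - [0,0,0,84,31,0,38]
    - [0,0,0,110,41,0,38]
    - [0,0,0,134,50,0,38]
    - [0,0,0,154,58,0,38]
    - [0,0,0,168,63,0,38]
    - [0,0,0,176,66,0,38]

```text
time: 29.35
position: [0.6128, 0.1324, 0.2434]
tool_rot: [-1.844, -2.543, 0.0]
ft_force: [0.7, 0.3, -0.9]
grip_width: 0.502
```

>>> step_arm:
  deltas:
    - [0,0,0,0,0,0,38]
    - [0,0,0,0,0,5,38]
    - [0,0,0,0,0,13,38]
    - [0,0,0,0,0,23,38]
    - [0,0,0,0,0,33,38]
    - [0,0,0,0,0,41,38]
    - [0,0,0,0,0,45,38]
    - [0,0,0,0,0,45,38]

```text
time: 30.35
position: [0.6128, 0.1315, 0.1983]
tool_rot: [-1.845, -2.543, 0.0]
ft_force: [0.7, 0.3, -2.4]
grip_width: 0.5
```

```bash
python3 - <<'E'
from h import *
np.set_printoptions(precision=3,suppress=True)
s=ctrl.get_state();print(s['grip_width']*87,s['ft_force'],s['position'],s['qd'])
for n in("side","scene"):
  im=optics.get_image(n)[:,:,::-1];cv2.imwrite(f"pics/{n}15.png",im)
print(deltas((.613,.132,.2),108))
E
```

```text
43.46282770730109 [ 0.652  0.269 -2.399] [0.613 0.132 0.198] [-0.002 -0.005  0.003 -0.013  0.001  0.005 -0.   ]
(array([ 0.038, -0.001,  0.077]), array([ 0.441, -0.048, -1.101]))
```

View pics/side15.png

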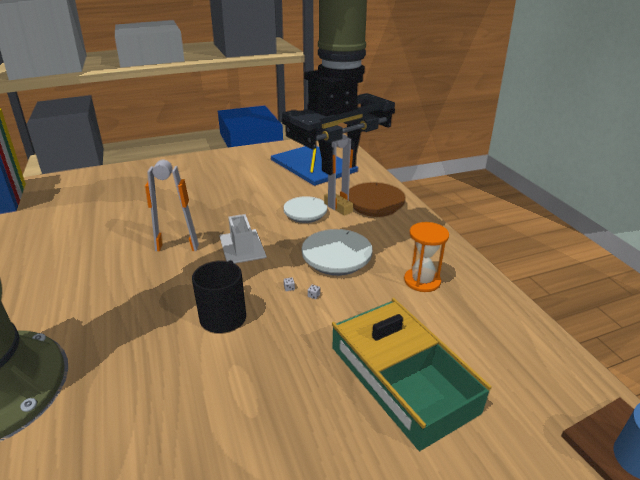

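View pics/scene15.png

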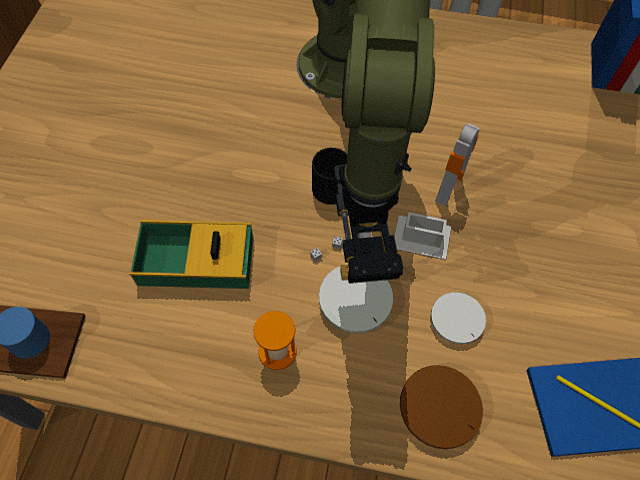

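The side view shows the shortbread held in the tongs at about (339,203), above the large white turntable, with the bystanders where they were. One more numeric check before I hand in.

```bash
python3 - <<'E'
from h import *
np.set_printoptions(precision=3,suppress=True)
c=optics.get_calibration("side")
print(onz(c,(339,203.5),.134), proj(c,(.613,.132,.134)))
print(deltas((.613,.132,.2),108)[1])
a=cv2.imread("pics/side15.png")[160:260,290:390]
cv2.imwrite("pics/c15.png",cv2.resize(a,None,fx=5,fy=5,interpolation=cv2.INTER_CUBIC))
A=cv2.imread("pics/side0.png");B=cv2.imread("pics/side15.png")
for nm,(r0,r1,x0,x1) in dict(dice=(270,305,275,330),mug=(260,335,190,250),hour=(220,295,400,455)).items(): print(nm,np.abs(A[r0:r1,x0:x1].astype(int)-B[r0:r1,x0:x1]).mean())
E
```

```text
[0.611 0.119 0.134] [337.611 200.274]
[ 0.441 -0.048 -1.101]
dice 7.038614718614719
mug 7.415259259259259
hour 8.592
```

View pics/c15.png

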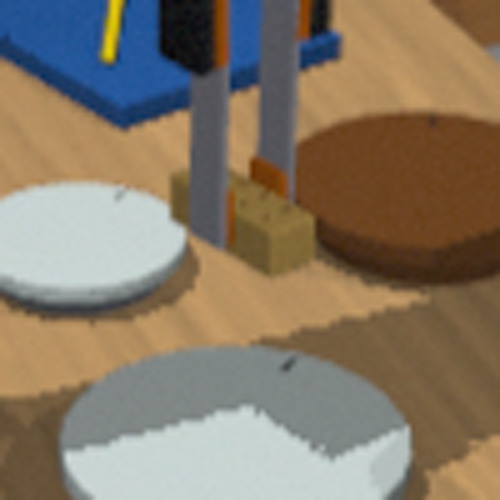

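>>> step_arm:
  deltas:
    - [0,0,0,0,0,0,38]
    - [0,0,0,0,0,0,38]
    - [0,0,0,0,0,0,38]
    - [0,0,0,0,0,0,38]
    - [0,0,0,0,0,0,38]
    - [0,0,0,0,0,0,38]
    - [0,0,0,0,0,0,38]
    - [0,0,0,0,0,0,38]

```text
time: 31.45
position: [0.6129, 0.1316, 0.1986]
tool_rot: [1.845, 2.543, 0.0]
ft_force: [0.5, 0.0, -0.9]
grip_width: 0.504
```

```bash
python3 -c "
from bench import ctrl
print(ctrl.close_job())"
```

```text
the job is handed in; nothing more can be done
None
```

I slid the tin's door to its end stop, took the small tongs out of the white stand, and lifted the shortbread out with them. I handed in at about 31.5 s of the 72 s, with it held still above the large white turntable; closing the job gave no verdict.

**Last checks:**
- **Door:** it travelled about 92 mm from a slightly open start, then stopped dead against an 11.5 N push. The last scene picture still shows it open.
- **Grip:** the fingers read about 43.5 mm across the tongs' pads, where the tips meet the 22 mm shortbread, and this held steady from the lift to the end.
- **Position:** the tool was at (0.613, 0.132) m, the turntable's measured centre, and not moving. By arm pose the shortbread's centre was about 0.13 m above the shelf, roughly 9 cm clear of the disc underneath.
- **Disagreement:** the side camera put the shortbread about 13 mm from that point, or equally about 5 mm lower. Either is inside the 35 mm and 65 mm limits.
- **Bystanders:** the mug, hourglass and dice looked unmoved in the side view. I compared pictures and did not re-measure their positions.

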